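# Shut down the engraver's bench: air off, tools into the drawer

## Task

Close down the engraver's bench for the night. First shut off the air by moving the valve lever from its blue notch to the red middle notch and leave it resting there; then put every graver, handpiece and ring clamp lying on the bench into the upper drawer of the wooden chest, which stands a little open, so that they lie down inside it, and slide that drawer fully shut without slamming it. Leave the bench block, bottle, jar and pliers where they are.

Things in the scene. Friction and masses are not known exactly. Their poses are not given: they have to be found in the camera images.
- chest_drawer0 (a joint): Slide of the UPPER drawer of the wooden bench-top chest, in m: 0 = shut, grows as it is pulled out towards the robot; stop at 0.189. Starts a few centimetres open. About 1 N of friction, no spring or latch; stays where it is left. The chest is fixed to the bench: 270 deep x 300 wide x 144 mm high. The lower drawer is not used.
- chest_drawer0_handle (a point): Middle of the upper drawer's dark steel bar handle: a level round bar, 11 mm thick, 120 mm long along this point's y, 35 mm in front of the drawer front, 106 mm above the bench, 38 mm below the chest's top. Moves with the drawer. Axes are the chest's: x points into the chest (the drawer opens along -x), z up.
- drawer_in (a point): Centre of the upper drawer's inner floor, 82 mm above the bench; moves with it, axes as the handle's. Inside 225 (x) by 258 mm (y). Side walls 6 mm thick, 40 mm above the floor; front 21 mm thick, inner face at x = -0.1125, 50 mm above the floor; handle bar at x = -0.1685. With the drawer out by d, all beyond x = -0.119 + d is under the chest's top board (50 to 62 mm above the floor).
- air_lever (a joint): Lever of the air valve, rad: -0.45 = blue notch (leaning to the valve's -x; starts here, air on), 0 = red middle notch (upright, air shut), +0.45 = yellow notch (leaning to +x, air on). It stops at both ends. A spring detent pulls it into the nearest notch and holds it there within 0.03 rad; about 3 N at the knob to leave the blue notch; past the hump half way it snaps on into the next.
- air_lever_knob (a point): Centre of the black ball knob (27 mm diameter) on the lever, 100 mm from the pivot, on a 10 mm steel rod.
- valve_pivot (a point): Pivot of the lever, 40 mm above the bench, at the valve's centre. Axes are the valve's: the lever swings in its x-z plane about y; x runs from the blue notch to the yellow. Fixed to the bench: foot 120 (x) x 80 (y) mm, block up to 42 mm, notched steel quadrant with painted notches at y = 16 to 28 mm reaching 102 mm above the bench; nothing else near the knob.
- graver_light: Hand graver, pale wood (octagonal pale wooden handle 22 mm across flats, 42 mm long; 10 mm brass ferrule; 44 mm steel blade, 5 mm square). Origin on its axis at the handle's middle, 11 mm above what it lies on; x along the blade, whose tip is 75 mm ahead; the handle ends 29 mm behind. 60 g, balances within 5 mm of the origin. May be absent (None).
- graver_dark: Hand graver, dark wood (octagonal dark brown wooden handle 22 mm across flats, 42 mm long; 10 mm brass ferrule; 44 mm steel blade, 5 mm square). Origin on its axis at the handle's middle, 11 mm above what it lies on; x along the blade, whose tip is 75 mm ahead; the handle ends 29 mm behind. 60 g, balances within 5 mm of the origin. May be absent (None).
- graver_red: Hand graver, red (octagonal red-painted handle 22 mm across flats, 42 mm long; 10 mm brass ferrule; 44 mm steel blade, 5 mm square). Origin on its axis at the handle's middle, 11 mm above what it lies on; x along the blade, whose tip is 75 mm ahead; the handle ends 29 mm behind. 60 g, balances within 5 mm of the origin. May be absent (None).
- handpiece: Air engraving handpiece without its hose: black octagonal body 20 mm across flats and 62 mm long, with two silver bands; a thinner steel nose ahead, a brass stub behind. Origin on its axis, middle of the black body, 10 mm above what it lies on; x to the tip (67 mm ahead; stub 43 mm behind). 90 g, balances within 5 mm of it. May be absent (None).
- ring_clamp: Wooden ring clamp (jeweller's two-jaw hand clamp), a bar 104 x 23 x 20 mm with brass band, grey leather jaws at +x. Origin at its centre, 10 mm above what it lies on; x along its length. 50 g. May be absent (None).
- bench_block: Bystander: polished steel block 76 x 76 x 18 mm on a black rubber foot 85 x 85 x 10 mm, 0.9 kg. Origin under its centre.
- spirit_bottle: Bystander: green glass bottle with blue cap, 60 mm diameter, 150 mm high. Origin under its centre.
- bur_jar: Bystander: closed glass jar with a steel lid, 60 mm diameter, 54 mm high. Origin under its centre.
- pliers: Bystander: pliers with red handles lying flat, 135 mm long along x, 13 mm high. Origin near the rivet, at bench height.

How it is judged (in metres and radians):
On the way, in this order (a step that is already met when the one before it is completed fails the run):
1. the air lever rests in the red middle notch (value of joint air_lever between -0.1 and 0.1 rad), for 0.3 s.
2. every graver, handpiece and ring clamp present is inside the upper drawer (x of graver_light in the frame of drawer_in between -0.112 and 0.112 m and y of graver_light in the frame of drawer_in between -0.129 and 0.129 m and z of graver_light in the frame of drawer_in between 0.003 and 0.042 m and x of graver_dark in the frame of drawer_in between -0.112 and 0.112 m and y of graver_dark in the frame of drawer_in between -0.129 and 0.129 m and z of graver_dark in the frame of drawer_in between 0.003 and 0.042 m and x of graver_red in the frame of drawer_in between -0.112 and 0.112 m and y of graver_red in the frame of drawer_in between -0.129 and 0.129 m and z of graver_red in the frame of drawer_in between 0.003 and 0.042 m and x of handpiece in the frame of drawer_in between -0.112 and 0.112 m and y of handpiece in the frame of drawer_in between -0.129 and 0.129 m and z of handpiece in the frame of drawer_in between 0.003 and 0.042 m and x of ring_clamp in the frame of drawer_in between -0.112 and 0.112 m and y of ring_clamp in the frame of drawer_in between -0.129 and 0.129 m and z of ring_clamp in the frame of drawer_in between 0.003 and 0.042 m), for 0.2 s.
3. the upper drawer is shut (value of joint chest_drawer0 below 0.006 m), for 0.2 s.
At the end, for the whole second after the job is handed in: The lever stands in the red middle notch (within 0.1 rad of upright), every tool present lies at rest inside the upper drawer (its origin within the drawer's walls and no more than 42 mm above its floor), and the upper drawer is shut to within 6 mm (all of step 1 and all of step 2 and value of joint chest_drawer0 below 0.006 m and linear speed of each of graver_light, graver_dark, graver_red, handpiece, ring_clamp below 0.02 m/s); the robot touches nothing.
It fails at once if the bench block : shifted by more than 30 mm or tipped (distance of bench_block from where it was at the start of the episode above 0.03 m or angle between bench_block's own z axis and vertical above 0.4 rad).
It fails at once if the bottle : shifted by more than 30 mm or tipped (distance of spirit_bottle from where it was at the start of the episode above 0.03 m or angle between spirit_bottle's own z axis and vertical above 0.4 rad).
It fails at once if the jar : shifted by more than 30 mm or tipped (distance of bur_jar from where it was at the start of the episode above 0.03 m or angle between bur_jar's own z axis and vertical above 0.4 rad).
It fails at once if the pliers : shifted by more than 30 mm or tipped (distance of pliers from where it was at the start of the episode above 0.03 m or angle between pliers's own z axis and vertical above 0.4 rad).
It fails at once if the drawer is slammed (closing faster than 0.5 m/s) (velocity of joint chest_drawer0 below -0.5 m/s).
Of graver_light, graver_dark, graver_red, handpiece, ring_clamp only 3 to 5 are there at a start; the rules pass over those that are not, and their reading is None.
At some moment in a run one of graver_light, graver_dark, graver_red, handpiece, ring_clamp may be knocked a few centimetres aside while the robot is not near it.
Once in a run the grip may slacken for a moment while it holds something.
It also fails if it takes over 210 s, if anything falls off the work surface, if the arm or the gripper's body presses on something with over 40 N, if the wrist force passes 120 N, or if a joint passes its speed limit or range.

## Robot

A 6-joint arm with a two-finger parallel gripper is mounted at the origin on the work surface. World frame = base frame: x ahead of the robot, y to its left, z up, the work surface at z = 0. Lengths are in m, angles in degrees, forces in N, time in s.
With the tool pointing down it reaches from about 0.4 to 0.825 m from the base axis. Payload 7 kg.
Tool frame: the origin (TCP) lies at the very end of the fingers, on their centre line; the grasp point (between the pads) lies r.pinch_z behind it (r.pinch_z is the distance from the TCP to the grasp point, in m); z points along the fingers, y is the direction in which the jaws open and shut (so a half turn about z gives the same grasp; the last joint's range is limited). The gripper opens to 88 mm and grips with 3 to 60 N. Pads are 19 mm wide; open, the fingers measure 130 mm over their backs; the gripper's body (78 mm by 193 mm) begins 47 mm behind the grasp point.
Start: joints at [88.814, 20.546, 0.682, 0, -70.136, -16.507], TCP at [0.205, 0.643, 0.227] pointing down, gripper open.
Joint ranges: [-176.03, 176.03], [-82.01, 121.73], [-58.28, 71.71], [-173.87, 95.51], [-174.79, -0.11], [-173.66, 173.66]. Speed limits (degrees/s): [136.94, 136.94, 172.46, 180, 180, 180].

## Interface

Orientations are given as [roll, pitch, yaw] about the fixed x, y, z axes, in that order (R = Rz(yaw) Ry(pitch) Rx(roll)).
In Python, from plant import r gives the robot as it stands. The module is installed in compiled form; this text tells all that it offers.
- The arm moves only by the tool servo_tool, never from a script. Its argument "steps" is a list of rows, each a list of 5 numbers: the finger opening in cm, from 0 to 8.76, then the shift along the tool's x, y, z in cm, then the turn about the tool's z in degrees. In form: [[fingers, x, y, z, spin], ...]. A call has 1 to 8 rows; each row shifts and turns the commanded pose from where the row before left it, along the tool's axes as they then stand; what a row does not reach is not made up. A row lasts 1/8 s, in which the tool goes at most 62.5 mm and 10.7 degrees, less where a joint would pass 70% of its speed; a pose out of reach is approached as far as the arm can. A call with a gripper value outside its range is refused whole. The fingers move at their own pace and stop on an object; "squeeze" is the grip in N (left out, the last holds). Time passes only in rows, so rows that do not move let the fingers close. It gives the time, the measured TCP pose, the force and the opening at its end, in the units of the state.
- r.get_state(): the state, without advancing time (a new reading comes with each control period).
- r.capture(name): name is "scene" or "top" or "wrist"; returns the picture (400x640x3 uint8, red, green, blue); there is no depth.
- r.calibration(name): a dict with "K" (3x3 intrinsics, pixels), "rvec" (rotation vector, rad) and "tvec" (3), from world to camera coordinates, as OpenCV has them; the wrist camera has in their place "tool_from_camera" (4x4, takes a point from camera to tool coordinates, whose origin is the TCP and whose axes are the flange's). Camera axes: x right, y down, z forward; pixel columns grow to the right and rows downward; lengths in m; the calibration is good to about 2 mm. The wrist camera is an equidistant fisheye: a pixel r from the principal point sees the ray r / f radians off the axis. A picture is of the moment at which its call begins: read the wrist's pose just before it. calibration takes no time and is no camera call.
- r.close_job(): hands the job in, once; it reports no verdict.
The state is a dict: "time_s": time; "joints": joint angles; "qd": joint speeds; "joint_torque": joint torques, N m; "tcp_pos": TCP position; "eef_rot": TCP orientation; "contact_force": force on the tool from outside, world axes, zero at the start; "moment": the same for the moment, N m; "gripper_width": finger opening in m.
Only numpy, scipy, OpenCV 4.12 (cv2) and the standard library are available. Lean on these libraries where they do the work, as an engineer would, in place of code of your own. Each camera call takes 0.05 s, during which the arm holds its last target.

## Working session

There is one attempt and no reset: what is moved stays moved. The work goes in short steps, Python scripts to look and compute and a tool call to move; the robot and the scene stay as the last step left them, time stands still between calls to the robot, and variables do not carry over. Pictures are saved under pics/ and viewed, and the job is handed in when it is done.

Besides the shell and the picture viewer there is one more tool, called as a command line: name --pt "numbers of a row" for each row, then --argument value for the rest. servo_tool: Moves the arm, as the interface text tells. Its arguments: {"type":"object","properties":{"steps":{"type":"array","items":{"type":"array","items":{"type":"number"}}},"squeeze":{"type":"number"}},"required":["steps"]}

```bash
mkdir -p pics; ls
python3 - <<'E'
from plant import r
import cv2
print(r.get_state(), r.pinch_z)
for n in("scene","top","wrist"):
    im=r.capture(n); cv2.imwrite(f"pics/{n}0.png",im[:,:,::-1]); print(n,r.calibration(n))
E
```

```text
pics
{'time_s': 0.0, 'joints': array([ 8.88141817e+01,  2.05921466e+01,  6.32075799e-01, -2.05345030e-02,
       -7.01340255e+01, -1.65073087e+01]), 'qd': array([0.04857566, 0.01051202, 0.03733391, 0.02258369, 0.05615333,
       0.02393035]), 'joint_torque': array([ 9.08765778e-04, -5.82712841e+01,  2.93042529e+01,  6.99683368e+00,
        6.95352210e-03, -1.65289262e-04]), 'tcp_pos': array([0.20501491, 0.64259317, 0.22560044]), 'eef_rot': array([ 1.79904297e+02, -8.23114057e-03, -1.77001140e+01]), 'contact_force': array([ 0.52759052, -0.50141372,  0.66070221]), 'moment': array([ 0.0370994 ,  0.02427206, -0.00134848]), 'gripper_width': 0.08756303593943458} 0.0188
scene {'K': array([[403.94126137,   0.        , 319.86367396],
       [  0.        , 403.94126137, 198.91195864],
       [  0.        ,   0.        ,   1.        ]]), 'rvec': array([ 2.2490705 ,  1.43023005, -0.37238991]), 'tvec': array([-0.24624127, -0.36574221,  1.54728199])}
top {'K': array([[505.75048732,   0.        , 311.50645177],
       [  0.        , 505.75048732, 198.46180012],
       [  0.        ,   0.        ,   1.        ]]), 'rvec': array([ 2.19729826, -2.15208227,  0.05815239]), 'tvec': array([0.00637461, 0.54789895, 1.25010967])}
wrist {'K': array([[309.70691629,   0.        , 312.76194886],
       [  0.        , 309.70691629, 205.45402344],
       [  0.        ,   0.        ,   1.        ]]), 'tool_from_camera': array([[ 1.26048455e-04, -9.55429433e-01, -2.95219549e-01,
         7.91287663e-02],
       [ 9.99999982e-01,  7.75934737e-05,  1.75846633e-04,
         3.02332329e-04],
       [-1.45101938e-04, -2.95219566e-01,  9.55429425e-01,
        -1.57305992e-01],
       [ 0.00000000e+00,  0.00000000e+00,  0.00000000e+00,
         1.00000000e+00]])}
```

View pics/top0.png

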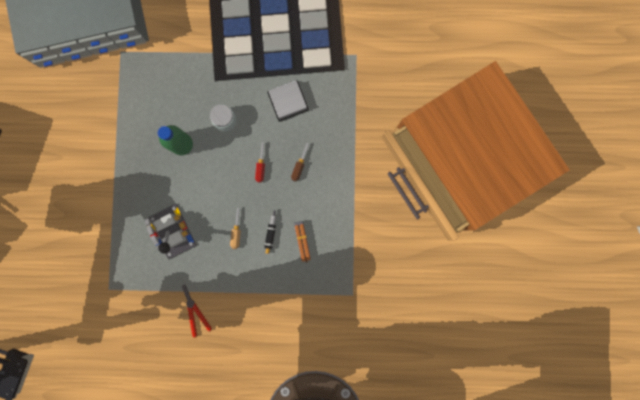

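View pics/scene0.png

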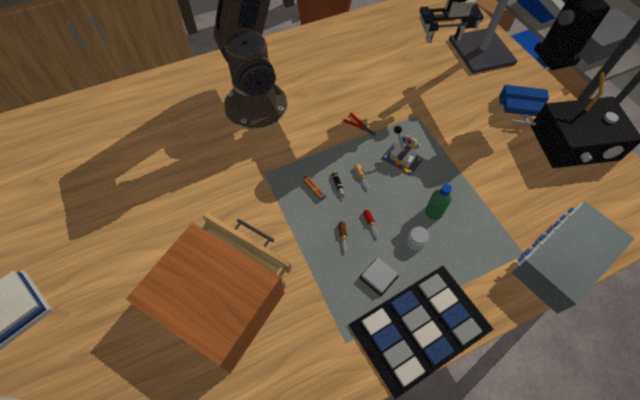

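View pics/wrist0.png

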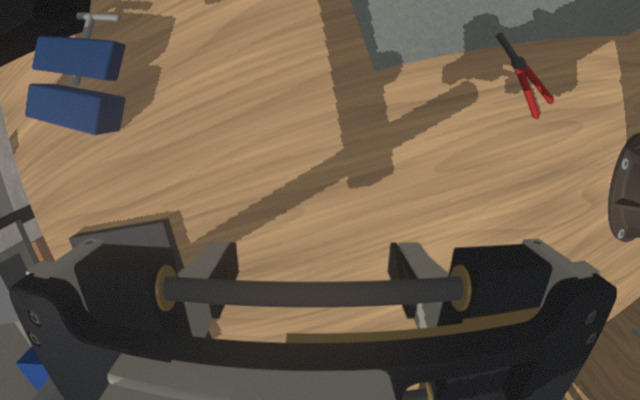

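All five tools are visible. I'll crop and enlarge the top view to measure precisely.

```bash
cat > h.py <<'E'
import numpy as np, cv2
from plant import r
from scipy.spatial.transform import Rotation as Ro
def ray(name,u,v,st=None):
    c=r.calibration(name);K=c["K"]
    if name!="wrist":
        R=cv2.Rodrigues(c["rvec"])[0];d=R.T@np.array([(u-K[0,2])/K[0,0],(v-K[1,2])/K[1,1],1]);o=-R.T@c["tvec"];return o,d
    x=np.array([u-K[0,2],v-K[1,2]])/K[0,0];t=np.hypot(*x)
    d=np.r_[np.sin(t)*x/max(t,1e-9),np.cos(t)]
    T=c["tool_from_camera"];st=st or r.get_state();W=Ro.from_euler("xyz",st["eef_rot"],degrees=True).as_matrix()
    return np.array(st["tcp_pos"])+W@T[:3,3],W@T[:3,:3]@d
def pt(name,u,v,z,st=None):
    o,d=ray(name,u,v,st);return o+d*(z-o[2])/d[2]
def proj(name,p,st=None):
    c=r.calibration(name);K=c["K"];p=np.asarray(p,float)
    if name!="wrist":
        R=cv2.Rodrigues(c["rvec"])[0];q=R@p+c["tvec"];return K[0,0]*q[0]/q[2]+K[0,2],K[1,1]*q[1]/q[2]+K[1,2]
    T=c["tool_from_camera"];st=st or r.get_state();W=Ro.from_euler("xyz",st["eef_rot"],degrees=True).as_matrix()
    q=T[:3,:3].T@(W.T@(p-st["tcp_pos"])-T[:3,3]);rr=np.hypot(q[0],q[1]);t=np.arctan2(rr,q[2])
    return K[0,2]+K[0,0]*t*q[0]/rr,K[1,2]+K[0,0]*t*q[1]/rr
def two(u1,v1,u2,v2,a="top",b="scene"):
    o,d=ray(a,u1,v1);p,e=ray(b,u2,v2);s=np.linalg.lstsq(np.c_[d,-e],p-o,rcond=None)[0]
    A=o+s[0]*d;B=p+s[1]*e;return (A+B)/2,np.linalg.norm(A-B)
def tool(st,p):
    "delta in tool axes cm from commanded(=measured) pose to TCP target p"
    W=Ro.from_euler("xyz",st["eef_rot"],degrees=True).as_matrix();return (W.T@(np.asarray(p)-st["tcp_pos"]))*100
def crop(im,x0,y0,x1,y1,k,fn):
    cv2.imwrite(fn,cv2.resize(im[y0:y1,x0:x1,::-1],None,fx=k,fy=k,interpolation=cv2.INTER_CUBIC))
E
python3 - <<'E'
from h import *
im=cv2.imread("pics/top0.png")[:,:,::-1]
crop(im,130,130,330,280,4,"pics/t1.png")
crop(im,370,50,570,200+50,4,"pics/t2.png")
im=cv2.imread("pics/scene0.png")[:,:,::-1]
crop(im,290,110,450,230,5,"pics/s1.png")
crop(im,120,200,300,330,4,"pics/s2.png")
E
```

```text
(no output)
```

View pics/t1.png

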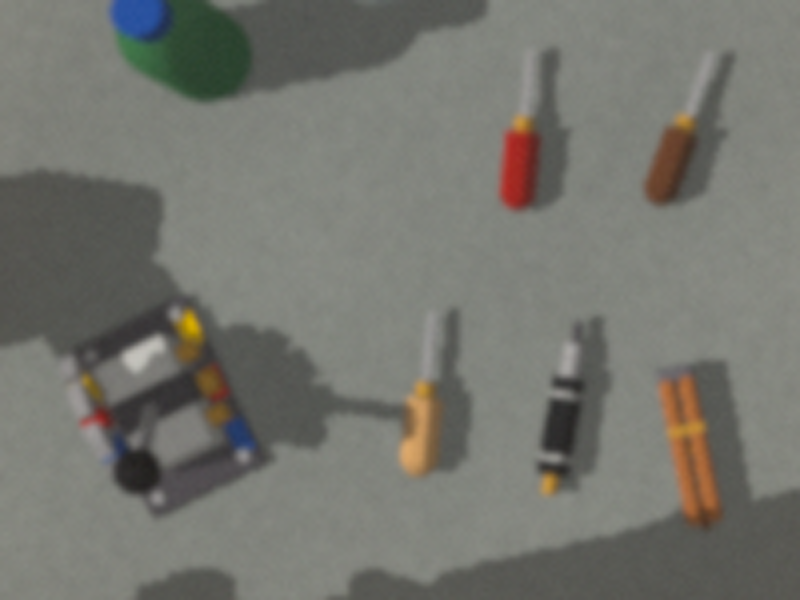

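View pics/t2.png

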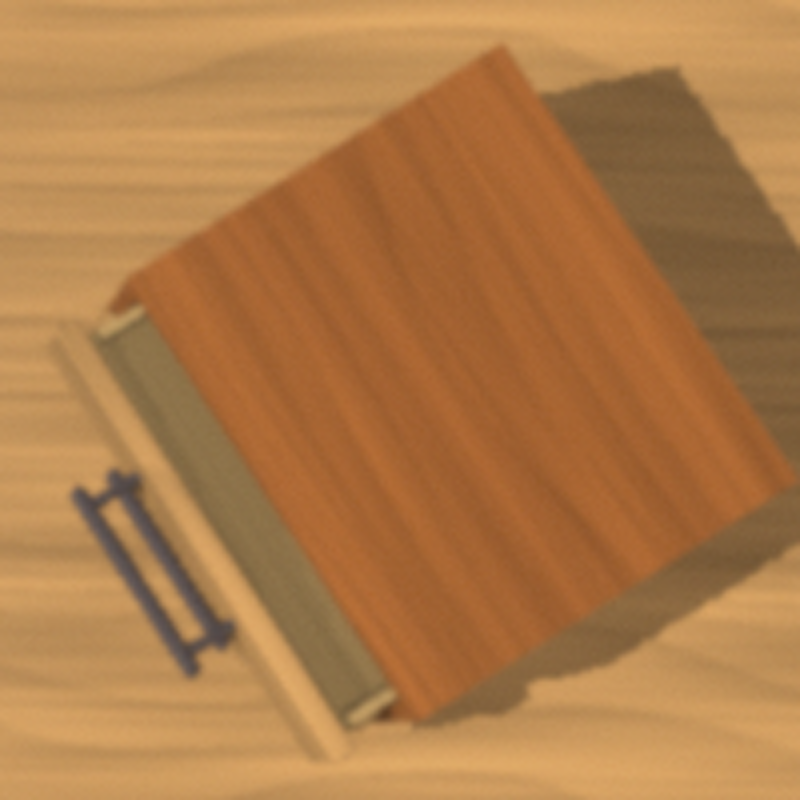

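View pics/s1.png

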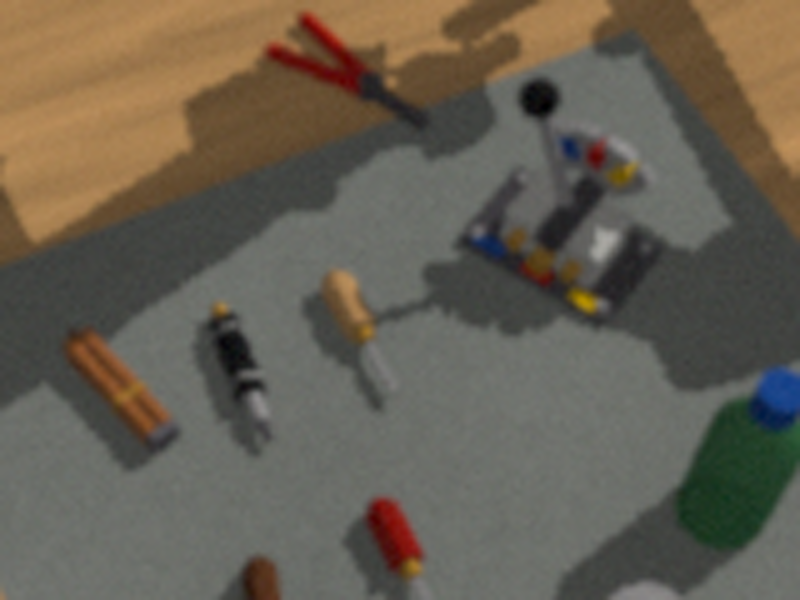

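View pics/s2.png

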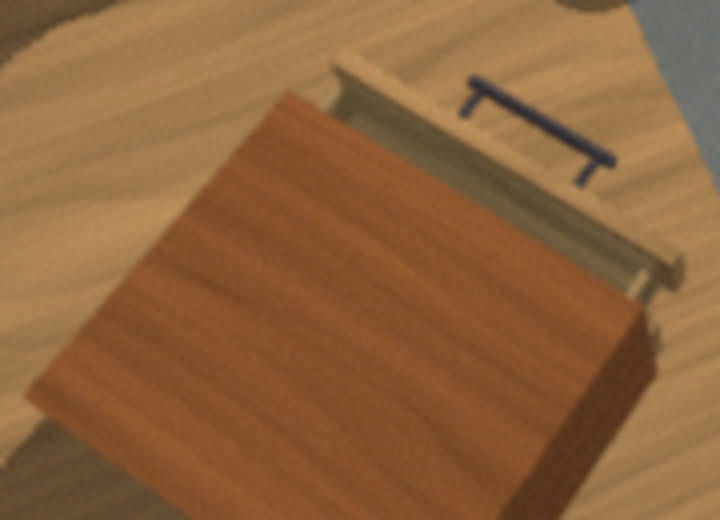

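Run:
```python
from h import *
np.set_printoptions(precision=4,suppress=True)
f=lambda u,v,k=4,x=130,y=130:((u+.5)/k-.5+x,(v+.5)/k-.5+y)
print("knob",two(*f(137,471),*f(539,98,5,290,110)))
for n,(a,b,z) in dict(red=((518,205),(533,52),.011),dark=((658,200),(712,55),.011),light=((415,472),(432,315),.011),hp=((548,490),(578,325),.010),clamp=((708,522),(675,370),.010)).items():
    A=pt("top",*f(*a),z);B=pt("top",*f(*b),z);d=B-A;print(n,A,B,np.linalg.norm(d),"ang",np.degrees(np.arctan2(d[1],d[0])))
print("foot",[pt("top",*f(*a),.01) for a in((70,352),(185,300),(268,455),(155,515))])
c=[pt("top",*f(*a,4,370,50),.144) for a in((503,45),(797,483),(420,718),(143,275))]
print("chest",c,[np.linalg.norm(c[i]-c[i-1]) for i in range(4)])
h=[pt("top",*f(*a,4,370,50),.106) for a in((77,492),(193,670))];print("handle",h,np.linalg.norm(h[0]-h[1]))
print("front top",[pt("top",*f(*a,4,370,50),.132) for a in((62,325),(340,755))])
print("hs",[two(*f(*a,4,370,50),*f(*b,4,120,200)) for a,b in(((77,492),(612,160)),((193,670),(473,82)))])
```

```text
knob (array([0.4208, 0.3525, 0.1282]), np.float64(0.0016132431814111282))
red [0.5904 0.152  0.011 ] [0.6888 0.1453 0.011 ] 0.09861947483799025 ang -3.9214656014186255
dark [0.5954 0.0631 0.011 ] [0.6889 0.0309 0.011 ] 0.09898662813280565 ang -18.997020004480063
light [0.4202 0.2121 0.011 ] [0.5194 0.2045 0.011 ] 0.09945604642855581 ang -4.352891686918535
hp [0.4108 0.128  0.01  ] [0.515  0.1119 0.01  ] 0.10547654016099514 ang -8.782262416512603
clamp [0.393  0.0269 0.01  ] [0.4878 0.0498 0.01  ] 0.09757045991976221 ang 13.598991344961178
foot [array([0.4912, 0.4345, 0.01  ]), array([0.5257, 0.3624, 0.01  ]), array([0.4288, 0.3057, 0.01  ]), array([0.3896, 0.3758, 0.01  ])]
chest [array([ 0.8638, -0.4001,  0.144 ]), array([ 0.6137, -0.5634,  0.144 ]), array([ 0.477, -0.352,  0.144]), array([ 0.7263, -0.1952,  0.144 ])] [np.float64(0.2466952654407707), np.float64(0.29862996567408695), np.float64(0.25171294484305484), np.float64(0.29447178377258343)]
handle [array([ 0.6057, -0.164 ,  0.106 ]), array([ 0.5028, -0.2323,  0.106 ])] 0.12349983072401803
front top [array([ 0.6991, -0.1509,  0.132 ]), array([ 0.4554, -0.3105,  0.132 ])]
hs [(array([ 0.6059, -0.1637,  0.1055]), np.float64(0.0006905754688419266)), (array([ 0.5033, -0.2324,  0.1017]), np.float64(0.0015108877191903904))]
```

```bash
cat >> h.py <<'E'
def plan(p,yaw):
    st=r.get_state();y0=st["eef_rot"][2];s=y0-yaw;s=(s+90)%180-90 if abs(s)>180 else s
    W=Ro.from_euler("xyz",[180,0,yaw],degrees=True).as_matrix()
    d=W.T@(np.asarray(p)-st["tcp_pos"])*100
    print("t",round(st["time_s"],2),"tcp",st["tcp_pos"].round(4),"rot",st["eef_rot"].round(1),"spin",round(s,1),"then shift cm",d.round(2),"w",round(st["gripper_width"],4))
E
python3 -c "
from h import *
plan([.4208,.3515,.2],-60)"
```

```text
t 0.15 tcp [0.2051 0.6427 0.2258] rot [179.9  -0.  -17.7] spin 42.3 then shift cm [36.01 -4.12  2.58] w 0.0877
```

servo_tool --pt "4.2 0 0 0 10.5" --pt "4.2 0 0 0 10.5" --pt "4.2 0 0 0 10.5" --pt "4.2 0 0 0 10.5"

```text
time_s: 0.65
tcp_pos: [0.2051, 0.6428, 0.2261]
eef_rot: [180.0, -0.0, -60.0]
contact_force: [0.1, -0.0, -0.2]
gripper_width: 0.0534
```

servo_tool --pt "4.2 5 -0.57 0 0" --pt "4.2 5 -0.57 0 0" --pt "4.2 5 -0.57 0 0" --pt "4.2 5 -0.57 0 0" --pt "4.2 5 -0.57 0 0" --pt "4.2 5 -0.57 0 0" --pt "4.2 5 -0.57 0 0" --pt "4.2 0 0 0 0"

```text
time_s: 1.65
tcp_pos: [0.4175, 0.3584, 0.2265]
eef_rot: [180.0, -0.0, -59.9]
contact_force: [-0.5, 0.2, 0.5]
gripper_width: 0.0418
```

```bash
python3 -c "
from h import *
plan([.4208,.3515,.115],-60)
st=r.get_state()
print(proj('wrist',[.4208,.3525,.13],st))
im=r.capture('wrist');cv2.imwrite('pics/w1.png',im[:,:,::-1])"
```

```text
t 1.65 tcp [0.4175 0.3584 0.2265] rot [180.   -0.  -59.9] spin 0.1 then shift cm [ 0.77  0.06 11.15] w 0.0418
(np.float64(311.75469950178854), np.float64(199.1819523597092))
```

View pics/w1.png

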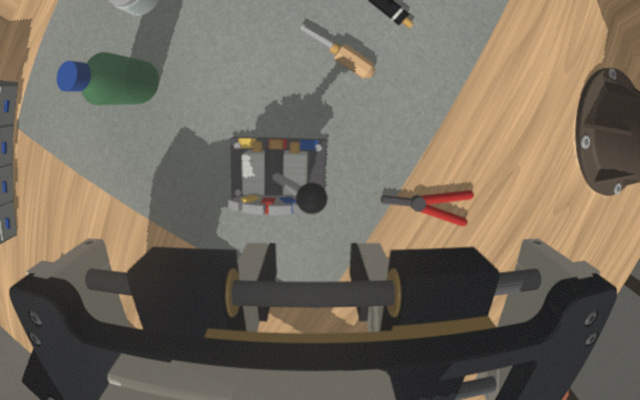

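The knob is at (312,198), within about 1 px of the prediction, and the valve is square to the gripper. I'll cage the knob, push it to the middle and lift off.

servo_tool --pt "4.2 0.8 0.1 4 0" --pt "4.2 0 0 4 0" --pt "4.2 0 0 3.2 0" --pt "4.2 0 0 0 0"

```text
time_s: 2.2
tcp_pos: [0.4179, 0.3529, 0.1123]
eef_rot: [179.7, -0.1, -59.6]
contact_force: [0.8, 1.0, -0.1]
gripper_width: 0.0421
```

servo_tool --pt "4.2 0 -0.7 0 0" --pt "4.2 0 -0.7 0 0" --pt "4.2 0 -0.7 0 0" --pt "4.2 0 -0.7 0 0" --pt "4.2 0 -0.7 0 0" --pt "4.2 0 -0.7 0 0" --pt "4.2 0 -0.15 0 0" --pt "4.2 0 0 0 0"

```text
time_s: 3.2
tcp_pos: [0.457, 0.3756, 0.1144]
eef_rot: [180.0, -0.0, -59.7]
contact_force: [-0.2, -0.1, -0.4]
gripper_width: 0.0421
```

servo_tool --pt "4.2 0 0 0 0" --pt "4.2 0 0 -3 0" --pt "4.2 0 0 -4 0" --pt "8.7 0 0 -4 0" --pt "8.7 0 0 0 0"

```text
time_s: 3.82
tcp_pos: [0.4581, 0.3769, 0.2284]
eef_rot: [-179.6, 0.1, -59.7]
contact_force: [0.2, -0.7, -0.5]
gripper_width: 0.0565
```

```bash
python3 -c "
from h import *
im=r.capture('wrist');cv2.imwrite('pics/w2.png',im[:,:,::-1])
im=r.capture('top');cv2.imwrite('pics/t3.png',im[:,:,::-1])
plan([.554,-.198,.25],33)"
```

```text
t 3.92 tcp [0.4567 0.3756 0.2248] rot [-180.     0.   -59.7] spin -92.7 then shift cm [-23.08  53.4   -2.52] w 0.0644
```

View pics/w2.png

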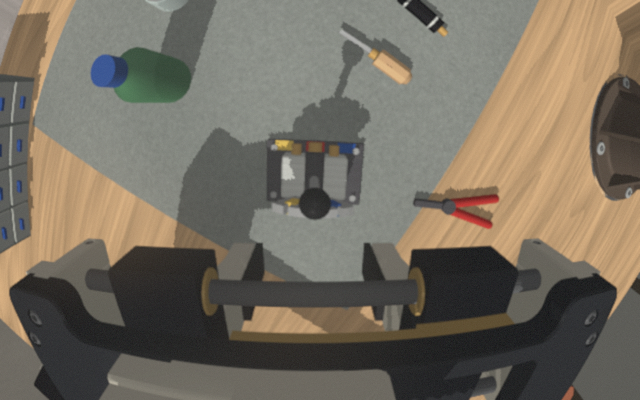

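View pics/t3.png

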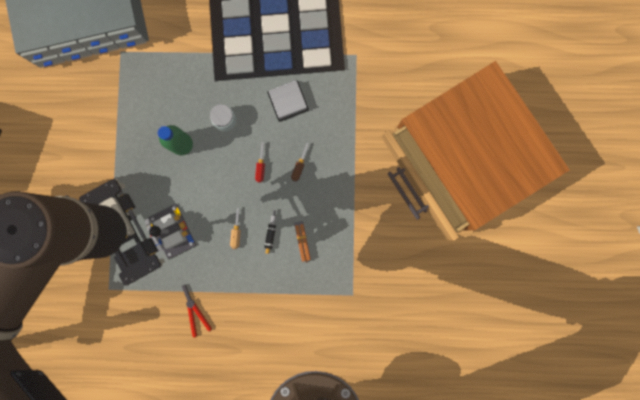

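The knob now sits over the pivot at (315,203), so the lever is upright in the red notch. Next is the drawer handle.

servo_tool --pt "8.7 0 0 0 -10.3" --pt "8.7 0 0 0 -10.3" --pt "8.7 0 0 0 -10.3" --pt "8.7 0 0 0 -10.3" --pt "8.7 0 0 0 -10.3" --pt "8.7 0 0 0 -10.3" --pt "8.7 0 0 0 -10.3" --pt "8.7 0 0 0 -10.3"

```text
time_s: 4.92
tcp_pos: [0.4564, 0.375, 0.223]
eef_rot: [179.9, 0.1, 23.0]
contact_force: [0.7, -0.5, -0.3]
gripper_width: 0.0871
```

servo_tool --pt "6 0 0 -0.3 -10.3" --pt "6 -2.1 4.9 -0.3 0" --pt "6 -2.1 4.9 -0.3 0" --pt "6 -2.1 4.9 -0.3 0" --pt "6 -2.1 4.9 -0.3 0" --pt "6 -2.1 4.9 -0.3 0" --pt "6 -2.1 4.9 -0.3 0" --pt "6 -2.1 4.9 -0.3 0"

```text
time_s: 5.92
tcp_pos: [0.5199, 0.0061, 0.2475]
eef_rot: [-180.0, 0.1, 33.0]
contact_force: [1.7, 0.0, -0.3]
gripper_width: 0.0601
```

servo_tool --pt "6 -2.1 4.9 0 0" --pt "6 -2.1 4.9 0 0" --pt "6 -2.1 4.9 0 0" --pt "6 0 0 0 0" --pt "6 0 0 0 0"

```text
time_s: 6.55
tcp_pos: [0.5471, -0.1499, 0.2473]
eef_rot: [-179.9, 0.1, 32.9]
contact_force: [0.3, 1.5, 0.0]
gripper_width: 0.0602
```

```bash
python3 -c "
from h import *
plan([.554,-.198,.094],33)
st=r.get_state()
print([proj('wrist',p,st) for p in([.6057,-.164,.106],[.5028,-.2323,.106])])
im=r.capture('wrist');cv2.imwrite('pics/w3.png',im[:,:,::-1])"
```

```text
t 6.55 tcp [ 0.5471 -0.1499  0.2473] rot [-1.799e+02  1.000e-01  3.290e+01] spin -0.1 then shift cm [-2.04  4.41 15.33] w 0.0602
[(np.float64(358.4278784532575), np.float64(151.72398518326673)), (np.float64(354.57164273468504), np.float64(265.371013696967))]
```

View pics/w3.png

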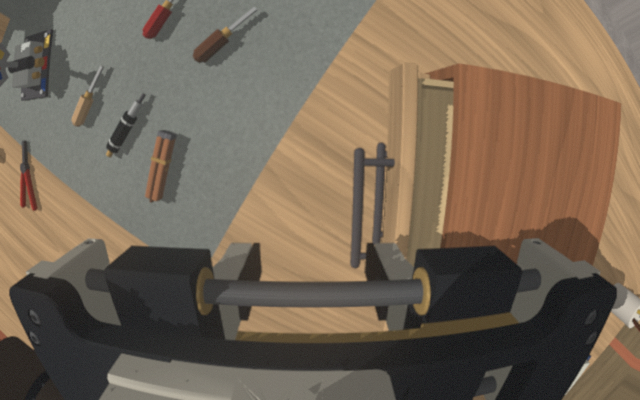

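servo_tool --pt "1.9 -1 2.2 4 0" --pt "1.9 -1 2.2 4 0" --pt "1.9 0 0 1.5 0" --pt "1.9 0 0 0 0" --pt "1.9 0 0 0 0" --pt "1.9 0 0 0 0"

```text
time_s: 7.35
tcp_pos: [0.5558, -0.197, 0.1551]
eef_rot: [179.9, -0.1, 33.1]
contact_force: [0.8, 0.2, 0.6]
gripper_width: 0.0196
```

```bash
python3 -c "
from h import *
plan([.554,-.198,.094],33)
for n in('scene','top','wrist'):
  im=r.capture(n);cv2.imwrite('pics/%s4.png'%n,im[:,:,::-1])
  if n=='scene': crop(im,160,180,340,300,4,'pics/s4.png')
  if n=='wrist': crop(im,200,150,440,330,3,'pics/wr4.png')
"
```

```text
t 7.35 tcp [ 0.5558 -0.197   0.1551] rot [ 1.799e+02 -1.000e-01  3.310e+01] spin 0.1 then shift cm [-0.21 -0.02  6.11] w 0.0196
```

View pics/s4.png

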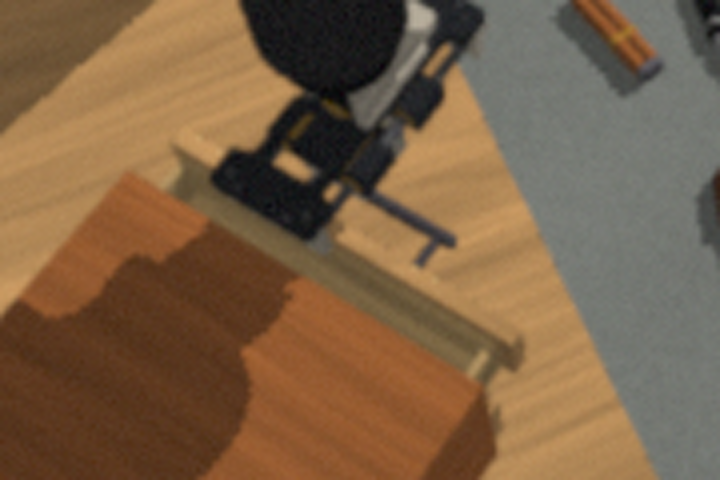

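View pics/wr4.png

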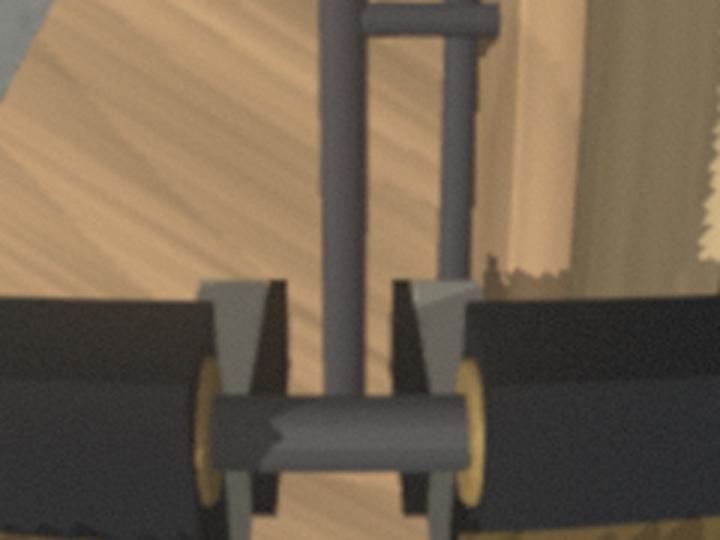

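The bar at x≈343 is centred between the fingers, whose centre is x≈340. I'll descend and grip.

servo_tool --pt "1.9 -0.1 0 2 0" --pt "1.9 0 0 2 0" --pt "1.9 0 0 2.1 0" --pt "1.9 0 0 0 0" --pt "1.9 0 0 0 0"

```text
time_s: 8.12
tcp_pos: [0.5547, -0.1982, 0.0935]
eef_rot: [180.0, -0.0, 33.0]
contact_force: [-0.4, -0.1, -0.1]
gripper_width: 0.0191
```

servo_tool --pt "0.5 0 0 0 0" --pt "0.5 0 0 0 0" --pt "0.5 0 0 0 0" --pt "0.5 0 0 0 0" --squeeze 25

```text
time_s: 8.62
tcp_pos: [0.5548, -0.1982, 0.0936]
eef_rot: [179.9, -0.1, 33.0]
contact_force: [0.2, 0.8, 7.0]
gripper_width: 0.0101
```

servo_tool --pt "0.5 0 -1.5 0 0" --pt "0.5 0 -2 0 0" --pt "0.5 0 -2 0 0" --pt "0.5 0 -2 0 0" --pt "0.5 0 -2 0 0" --pt "0.5 0 -2 0 0" --pt "0.5 0 -1.5 0 0" --pt "0.5 0 0 0 0"

```text
time_s: 9.62
tcp_pos: [0.4829, -0.0886, 0.0936]
eef_rot: [180.0, -0.0, 33.1]
contact_force: [-3.4, -0.6, 8.0]
gripper_width: 0.0102
```

servo_tool --pt "0.5 0 -0.8 0 0" --pt "0.5 0 -0.6 0 0" --pt "0.5 0 0 0 0" --pt "0.5 0 0 0 0"

```text
time_s: 10.12
tcp_pos: [0.4756, -0.0776, 0.0935]
eef_rot: [180.0, -0.0, 33.0]
contact_force: [-3.7, -0.8, 9.5]
gripper_width: 0.0099
```

servo_tool --pt "1.9 0 0 0 0" --pt "1.9 0 0 0 0" --pt "1.9 0 0 -3 0" --pt "1.9 0 0 -5 0" --pt "4.2 0 0 -5 0" --pt "4.2 0 0 0 0"

```text
time_s: 10.88
tcp_pos: [0.478, -0.0771, 0.2264]
eef_rot: [179.8, -0.4, 33.0]
contact_force: [-0.2, 0.1, -0.3]
gripper_width: 0.0335
```

```bash
python3 -c "
from h import *
plan([.4490,.0400,.2],13.6)
st=r.get_state()
for n in('scene','top','wrist'):
  im=r.capture(n);cv2.imwrite('pics/%s5.png'%n,im[:,:,::-1])
"
```

```text
t 10.88 tcp [ 0.478  -0.0771  0.2264] rot [179.8  -0.4  33. ] spin 19.4 then shift cm [ -0.06 -12.06   2.64] w 0.0335
```

View pics/wrist5.png

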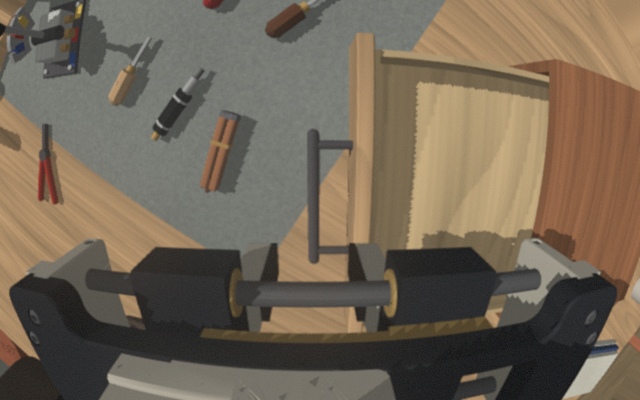

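View pics/top5.png

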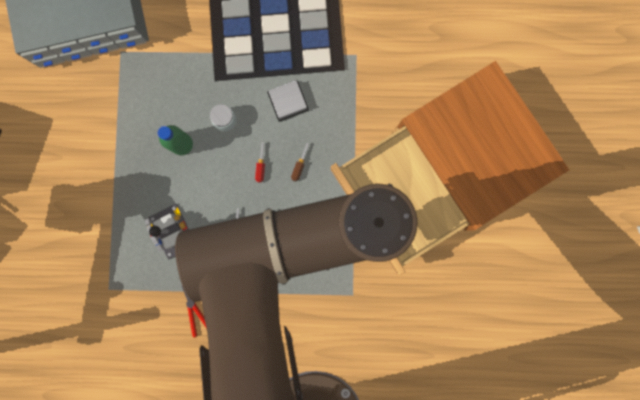

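View pics/scene5.png

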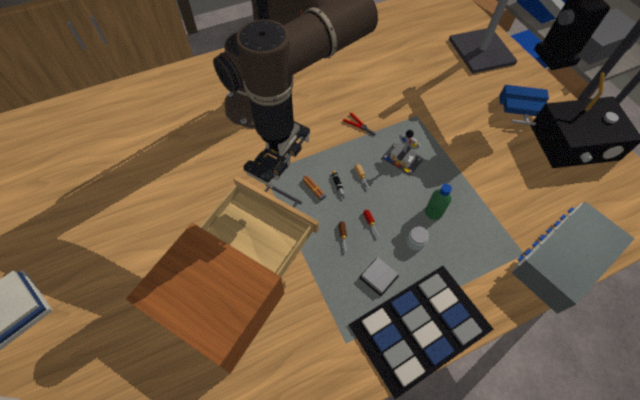

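```bash
cat >> h.py <<'E'
C=np.array([.5674,-.2190]);XD=np.array([.545,-.839]);YD=np.array([.839,.545])
def D(x,y,z): return np.r_[C+x*XD+y*YD,z]
E
python3 -c "
from h import *
np.set_printoptions(precision=4,suppress=True)
st=r.get_state()
P=lambda u,v,z:pt('wrist',u,v,z,st)
def seg(n,a,b,z):
  A=P(*a,z);B=P(*b,z);d=B-A;print(n,A,B,(A+B)/2,np.linalg.norm(d),np.degrees(np.arctan2(d[1],d[0])))
seg('clamp',(208,189),(232,114),.015)
seg('hp',(154,137),(202,70),.010)
seg('light',(114,102),(151,40),.011)
seg('handle',(313,260),(314,132),.106)
print(proj('wrist',D(-.1125,.129,.122),st),proj('wrist',D(-.1125-.021,.129,.132),st),proj('wrist',D(-.1685,.06,.106),st))
plan([.4404,.0384,.12],13.6)
"
```

```text
clamp [0.3929 0.0276 0.015 ] [0.4896 0.0471 0.015 ] [0.4413 0.0373 0.015 ] 0.09861386340153543 11.384210114128692
hp [0.4111 0.1275 0.01  ] [0.5165 0.111  0.01  ] [0.4638 0.1192 0.01  ] 0.10668666268786145 -8.913311650783283
light [0.422  0.2089 0.011 ] [0.5187 0.1988 0.011 ] [0.4704 0.2038 0.011 ] 0.09720189939406974 -5.9199092281863015
handle [ 0.4232 -0.1104  0.106 ] [ 0.5273 -0.0438  0.106 ] [ 0.4752 -0.0771  0.106 ] 0.1236243731178385 32.60296242613336
(np.float64(382.1813067234366), np.float64(55.33608611568914)) (np.float64(358.86959737228847), np.float64(51.645861938323236)) (np.float64(314.16911157553864), np.float64(134.00136263853497))
t 11.03 tcp [ 0.475  -0.0773  0.2217] rot [-179.9    0.    33. ] spin 19.4 then shift cm [ -0.65 -12.06  10.17] w 0.0408
```

servo_tool --pt "4.5 0 0 0 10.3" --pt "4.5 0 0 0 10.2" --pt "4.5 0 -4 1 0" --pt "4.5 0 -4 2 0" --pt "4.5 0 -3 3 0" --pt "4.5 0 0 2 0" --pt "4.5 0 0 0 0"

```text
time_s: 11.9
tcp_pos: [0.45, 0.0296, 0.1402]
eef_rot: [179.9, 0.3, 12.5]
contact_force: [0.1, 0.2, 0.2]
gripper_width: 0.0451
```

```bash
python3 -c "
from h import *
plan([.441,.038,.004],12.5)
st=r.get_state()
print(proj('wrist',[.3905,.0268,.015],st),proj('wrist',[.4917,.0493,.015],st))
im=r.capture('wrist');cv2.imwrite('pics/w6.png',im[:,:,::-1])
"
```

```text
t 11.9 tcp [0.45   0.0296 0.1402] rot [179.9   0.3  12.5] spin 0.0 then shift cm [-0.7  -1.02 13.62] w 0.0451
(np.float64(302.7031221187502), np.float64(252.41599571291482)) (np.float64(301.65012872469254), np.float64(149.1715594874556))
```

View pics/w6.png

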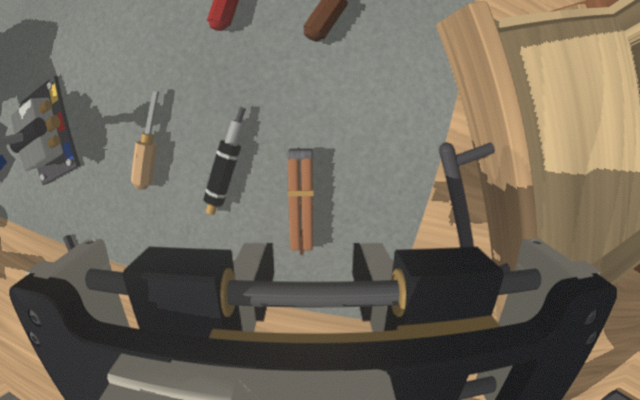

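The clamp lies at (302,150)–(300,252), as predicted. I'll grip it 1 cm nearer the robot to keep the gripper body clear of the drawer handle.

servo_tool --pt "4.5 -1.8 -1.1 0 0" --pt "4.5 0 0 3 0" --pt "4.5 0 0 4 0" --pt "4.5 0 0 4 0" --pt "4.5 0 0 2.6 0" --pt "4.5 0 0 0 0" --pt "4.5 0 0 0 0"

```text
time_s: 12.82
tcp_pos: [0.4328, 0.0371, 0.0076]
eef_rot: [-180.0, -0.1, 12.5]
contact_force: [1.4, -0.1, 0.2]
gripper_width: 0.0447
```

servo_tool --pt "1.5 0 0 0 0" --pt "1.5 0 0 0 0" --pt "1.5 0 0 0 0" --pt "1.5 0 0 0 0" --pt "1.5 0 0 0 0" --squeeze 25

```text
time_s: 13.45
tcp_pos: [0.4323, 0.0371, 0.0072]
eef_rot: [-180.0, -0.1, 12.5]
contact_force: [-2.7, -0.1, 7.0]
gripper_width: 0.0225
```

servo_tool --pt "1.5 0 0 -3 0" --pt "1.5 0 0 -5 0" --pt "1.5 0 0 -5 0" --pt "1.5 0 0 -5 0" --pt "1.5 0 0 -1.2 -10.3" --pt "1.5 0 0 0 -10.2" --pt "1.5 0 0 0 0"

```text
time_s: 14.32
tcp_pos: [0.4316, 0.0369, 0.1987]
eef_rot: [-180.0, -0.0, 32.9]
contact_force: [0.5, -1.4, -0.2]
gripper_width: 0.0225
```

```bash
python3 -c "
from h import *
plan(D(.027,-.075,.091),33)
"
```

```text
t 14.32 tcp [0.4316 0.0369 0.1987] rot [-180.    -0.    32.9] spin -0.1 then shift cm [-10.05  31.55  10.77] w 0.0225
```

servo_tool --pt "1.5 -1.4 4.5 0 0" --pt "1.5 -1.4 4.5 0 0" --pt "1.5 -1.4 4.5 0 0" --pt "1.5 -1.4 4.5 0 0" --pt "1.5 -1.5 4.5 0 0" --pt "1.5 -1.5 4.5 0 0" --pt "1.5 -1.5 4.5 0 0" --pt "1.5 0 0 0 0"

```text
time_s: 15.32
tcp_pos: [0.5187, -0.2849, 0.197]
eef_rot: [-179.9, 0.1, 32.6]
contact_force: [-0.9, 1.0, -0.9]
gripper_width: 0.0225
```

```bash
python3 -c "
from h import *
plan(D(.027,-.075,.091),33)
im=r.capture('wrist');cv2.imwrite('pics/w7.png',im[:,:,::-1])
"
```

```text
t 15.32 tcp [ 0.5187 -0.2849  0.197 ] rot [-1.799e+02  1.000e-01  3.260e+01] spin -0.4 then shift cm [ 0.17 -0.17 10.6 ] w 0.0225
```

View pics/w7.png

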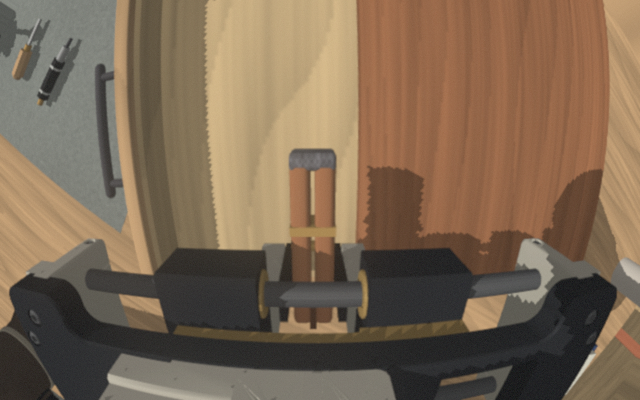

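servo_tool --pt "1.5 0.1 -0.8 0 0" --pt "1.5 0 0 4 0" --pt "1.5 0 0 4 0" --pt "1.5 0 0 1.5 0" --pt "1.5 0 0 1.0 0" --pt "1.5 0 0 0 0" --pt "1.5 0 0 0 0"

```text
time_s: 16.25
tcp_pos: [0.5161, -0.2752, 0.0948]
eef_rot: [179.9, -0.1, 33.0]
contact_force: [-0.2, -1.2, -0.2]
gripper_width: 0.0226
```

servo_tool --pt "3.0 0 0 0 0" --pt "3.0 0 0 0 0" --pt "3.0 0 0 -1 0" --pt "3.0 0 0 -5 0" --pt "3.0 0 0 -5 0" --pt "3.0 0 0 0 0"

```text
time_s: 17.0
tcp_pos: [0.5178, -0.276, 0.2091]
eef_rot: [179.6, -0.3, 33.0]
contact_force: [-0.2, -0.0, -0.6]
gripper_width: 0.0301
```

```bash
python3 -c "
from h import *
for n in('top','wrist','scene'):
  im=r.capture(n);cv2.imwrite('pics/%s8.png'%n,im[:,:,::-1])
plan([.454,.1207,.2],-8.8)
print(proj('wrist',D(-.1125,.129,.122)))
im=cv2.imread('pics/scene8.png')[:,:,::-1];crop(im,190,110,430,290,3,'pics/s8.png')
"
```

```text
t 17.15 tcp [ 0.5149 -0.2749  0.2036] rot [-180.   -0.   33.] spin 41.8 then shift cm [-12.07 -38.16   0.36] w 0.0298
(np.float64(158.9931291711909), np.float64(-17.93824484038916))
```

View pics/wrist8.png

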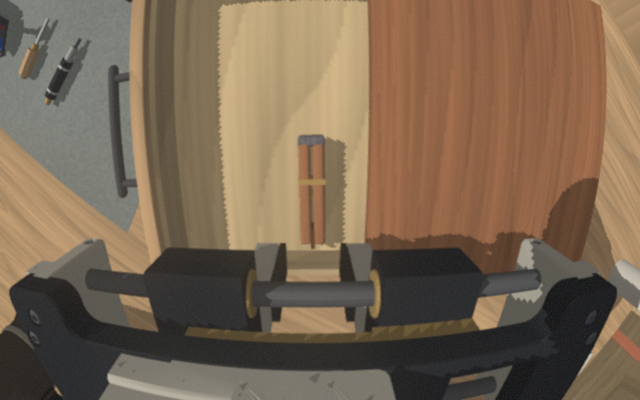

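View pics/s8.png

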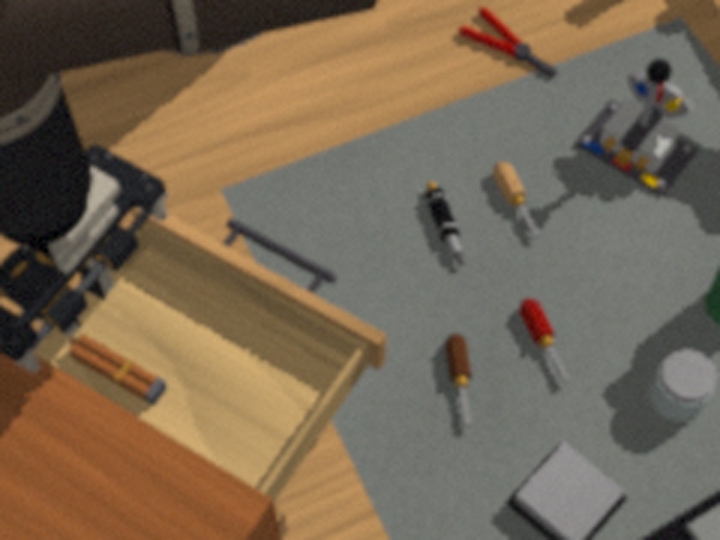

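The clamp lies flat in the drawer. Next is the handpiece.

servo_tool --pt "3.5 0 0 0 10.5" --pt "3.5 0 0 0 10.5" --pt "3.5 0 0 0 10.4" --pt "3.5 0 0 0 10.4" --pt "4.0 -2.4 -5.4 0 0" --pt "4.0 -2.4 -5.4 0 0" --pt "4.0 -2.4 -5.4 0 0" --pt "4.0 -2.4 -5.4 0 0"

```text
time_s: 18.15
tcp_pos: [0.4521, -0.0456, 0.2026]
eef_rot: [179.9, 0.1, -8.8]
contact_force: [1.6, 0.8, 0.6]
gripper_width: 0.0397
```

servo_tool --pt "4.0 -2.2 -5.4 1 0" --pt "4.0 -0.3 -5.4 2 0" --pt "4.0 0 -5.4 2 0" --pt "4.0 0 0 1 0" --pt "4.0 0 0 0 0"

```text
time_s: 18.77
tcp_pos: [0.4523, 0.1164, 0.142]
eef_rot: [179.8, 0.2, -8.8]
contact_force: [0.2, -0.7, 0.5]
gripper_width: 0.0402
```

```bash
python3 -c "
from h import *
plan([.4535,.1211,.006],-8.8)
st=r.get_state()
print(proj('wrist',[.411,.1278,.01],st),proj('wrist',[.5158,.1115,.01],st))
im=r.capture('wrist');cv2.imwrite('pics/w9.png',im[:,:,::-1])
"
```

```text
t 18.77 tcp [0.4523 0.1164 0.142 ] rot [179.8   0.2  -8.8] spin 0.0 then shift cm [ 0.05 -0.49 13.6 ] w 0.0402
(np.float64(307.23309282212995), np.float64(235.49625158912144)) (np.float64(306.9106339218111), np.float64(128.88719712829482))
```

View pics/w9.png

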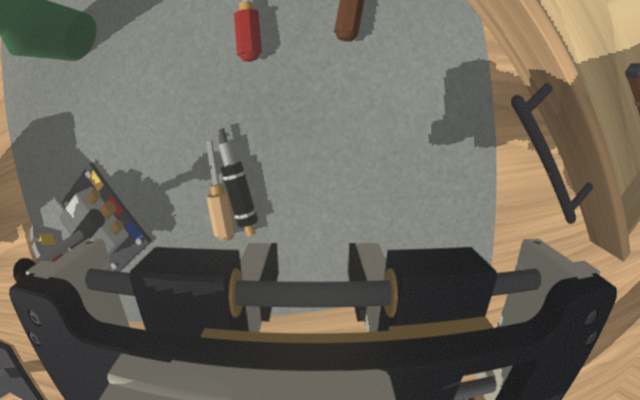

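The handpiece was knocked aside. It now lies against the light graver, with its stub at (250,235) and tip at (223,130). I'll re-measure both.

```bash
python3 -c "
from h import *
np.set_printoptions(precision=4,suppress=True)
st=r.get_state()
im=r.capture('wrist');crop(im,170,100,300,260,5,'pics/w10.png')
st['tcp_pos'];
def seg(n,a,b,z,k):
  A=pt('wrist',*a,z,st);B=pt('wrist',*b,z,st);d=B-A;L=np.linalg.norm(d);print(n,A,B,L,'org',A+d/L*k,np.degrees(np.arctan2(d[1],d[0])))
seg('hp',(250,235),(223,130),.010,.043)
seg('light',(226,239),(211,142),.011,.029)
"
```

```text
hp [0.4205 0.186  0.01  ] [0.5297 0.1904 0.01  ] 0.10923492520953197 org [0.4635 0.1877 0.01  ] 2.345433273270444
light [0.42   0.2124 0.011 ] [0.5207 0.2044 0.011 ] 0.1009800952186915 org [0.449  0.2101 0.011 ] -4.498124416974905
```

View pics/w10.png

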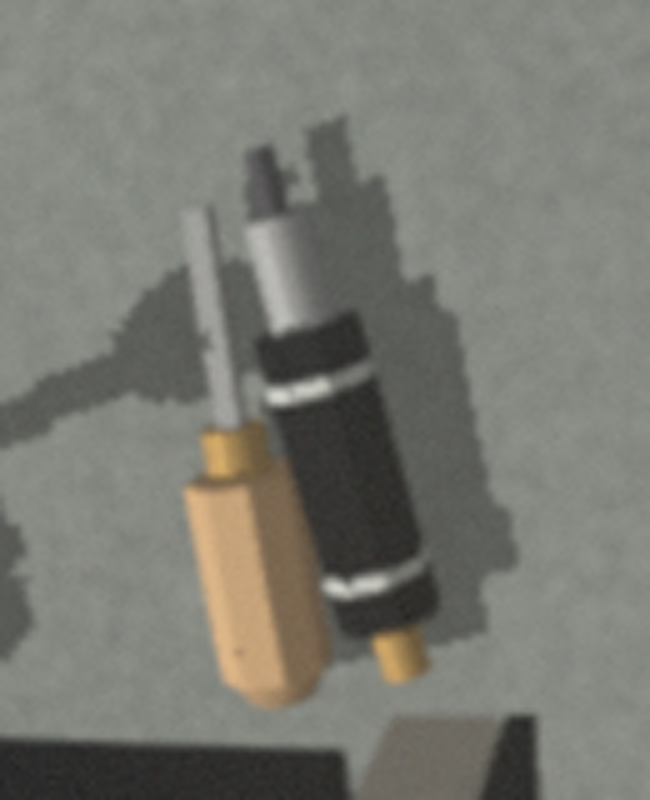

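They are nearly touching, about 43 mm across together, so a finger can't go between them. The jaws open to 88 mm, so I'll grip both as a pair.

```bash
python3 -c "
from h import *
plan([.457,.1995,.1],-1)
"
```

```text
t 18.88 tcp [0.4532 0.1161 0.1434] rot [179.9   0.   -8.8] spin -7.8 then shift cm [ 0.23 -8.35  4.34] w 0.0401
```

servo_tool --pt "6.4 0 0 0 -7.8" --pt "6.4 0.5 -4 1 0" --pt "6.4 0 -4.3 2 0" --pt "6.4 0 0 1.2 0" --pt "6.4 0 0 0 0" --pt "6.4 0 0 0 0"

```text
time_s: 19.62
tcp_pos: [0.4602, 0.199, 0.1023]
eef_rot: [-180.0, -0.0, -1.1]
contact_force: [0.2, -1.1, 0.3]
gripper_width: 0.0642
```

```bash
python3 -c "
from h import *
plan([.457,.1995,.004],-1)
st=r.get_state()
im=r.capture('wrist');cv2.imwrite('pics/w11.png',im[:,:,::-1])
"
```

```text
t 19.62 tcp [0.4602 0.199  0.1023] rot [-180.    -0.    -1.1] spin -0.1 then shift cm [-0.32 -0.05  9.83] w 0.0642
```

View pics/w11.png

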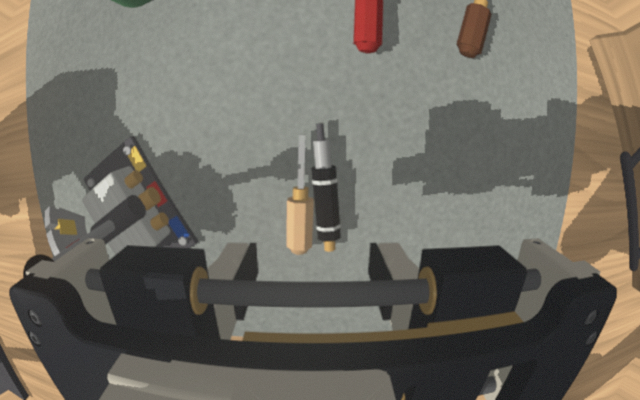

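The pair at (286–341, 190–250) is centred between the fingers. I'll descend and grip.

servo_tool --pt "6.4 -0.3 0 4 0" --pt "6.4 0 0 3.5 0" --pt "6.4 0 0 1.7 0" --pt "6.4 0 0 0.6 0" --pt "6.4 0 0 0 0" --pt "6.4 0 0 0 0"

```text
time_s: 20.42
tcp_pos: [0.4575, 0.2004, 0.0046]
eef_rot: [-179.9, -0.1, -1.0]
contact_force: [0.4, 0.4, 0.3]
gripper_width: 0.0641
```

servo_tool --pt "3.0 0 0 0 0" --pt "3.0 0 0 0 0" --pt "3.0 0 0 0 0" --pt "3.0 0 0 0 0" --pt "3.0 0 0 0 0" --pt "3.0 0 0 0 0" --pt "3.0 0 0 0 0" --squeeze 25

```text
time_s: 21.3
tcp_pos: [0.457, 0.2, 0.0037]
eef_rot: [-180.0, -0.0, -1.0]
contact_force: [-0.8, -1.6, 4.0]
gripper_width: 0.0422
```

```bash
python3 -c "
from h import *
plan([.457,.1995,.004],-1)
st=r.get_state()
im=r.capture('wrist');cv2.imwrite('pics/w12.png',im[:,:,::-1])
"
```

```text
t 21.3 tcp [0.457  0.2    0.0037] rot [-180.   -0.   -1.] spin 0.0 then shift cm [ 0.    0.05 -0.03] w 0.0422
```

View pics/w12.png

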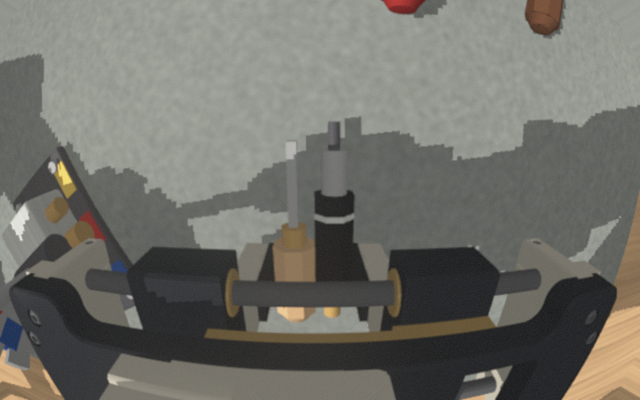

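The width reads 42.2 mm, which is 22 + 20, so both are held and aligned. Lifting.

servo_tool --pt "3.0 0 0 -1 0" --pt "3.0 0 0 -1 0" --pt "3.0 0 0 -1 0" --pt "3.0 0 0 0 0" --squeeze 35

```text
time_s: 21.85
tcp_pos: [0.4575, 0.2005, 0.0347]
eef_rot: [-179.9, -0.1, -1.0]
contact_force: [0.3, -0.1, -1.0]
gripper_width: 0.0413
```

```bash
python3 -c "
from h import *
plan(D(0,.045,.09),33)
st=r.get_state()
im=r.capture('wrist');cv2.imwrite('pics/w13.png',im[:,:,::-1])
"
```

```text
t 21.85 tcp [0.4575 0.2005 0.0347] rot [-1.799e+02 -1.000e-01 -1.000e+00] spin -34.0 then shift cm [-9.13 41.17 -5.53] w 0.0413
```

View pics/w13.png

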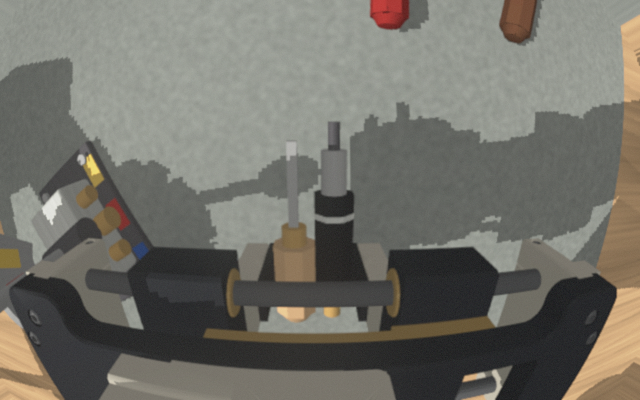

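Both tools lifted with no slip. Carrying them to the drawer.

servo_tool --pt "3.0 0 0 -4 0" --pt "3.0 0 0 -5 0" --pt "3.0 0 0 -4.5 0" --pt "3.0 0 0 0 -8.5" --pt "3.0 0 0 0 -8.5" --pt "3.0 0 0 0 -8.5" --pt "3.0 0 0 0 -8.5" --pt "3.0 0 0 0 0"

```text
time_s: 22.9
tcp_pos: [0.4566, 0.1998, 0.1681]
eef_rot: [180.0, 0.0, 32.9]
contact_force: [-0.1, 0.2, -2.2]
gripper_width: 0.0412
```

servo_tool --pt "3.0 -0.9 4.1 0 0" --pt "3.0 -0.9 4.1 0 0" --pt "3.0 -0.9 4.1 0 0" --pt "3.0 -0.9 4.1 0 0" --pt "3.0 -0.9 4.1 0 0" --pt "3.0 -0.9 4.1 0 0" --pt "3.0 -0.9 4.1 0 0" --pt "3.0 -0.9 4.1 0 0"

```text
time_s: 23.9
tcp_pos: [0.5755, -0.1157, 0.1682]
eef_rot: [-180.0, 0.0, 32.8]
contact_force: [-0.7, -0.1, -1.5]
gripper_width: 0.0411
```

servo_tool --pt "3.0 -0.9 4.1 0 0" --pt "3.0 -0.9 4.1 0 0" --pt "3.0 0 0 0 0" --pt "3.0 0 0 0 0"

```text
time_s: 24.4
tcp_pos: [0.6043, -0.1929, 0.1678]
eef_rot: [-179.9, 0.1, 32.8]
contact_force: [-0.3, 0.6, -1.6]
gripper_width: 0.0417
```

```bash
python3 -c "
from h import *
plan(D(0,.045,.089),33)
st=r.get_state()
im=r.capture('wrist');cv2.imwrite('pics/w14.png',im[:,:,::-1])
"
```

```text
t 24.4 tcp [ 0.6043 -0.1929  0.1678] rot [-1.799e+02  1.000e-01  3.280e+01] spin -0.2 then shift cm [-0.02  0.18  7.88] w 0.0417
```

View pics/w14.png

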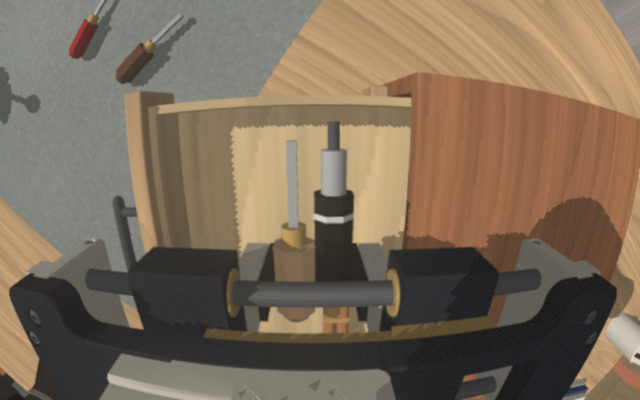

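```bash
python3 -c "
from h import *
st=r.get_state()
print(proj('wrist',D(.02,-.013,.1),st),proj('wrist',D(.02,-.04,.1),st),proj('wrist',D(0.01,.007+.0,.16),st), proj('wrist',D(.01,.129,.122),st))
im=r.capture('wrist');crop(im,240,230,400,340,5,'pics/w15.png')
"
```

```text
(np.float64(339.7640918363386), np.float64(282.21604483285245)) (np.float64(338.56758568151014), np.float64(307.7649368819051)) (np.float64(332.5700188300894), np.float64(304.0038283637491)) (np.float64(332.2875999060829), np.float64(106.14462576455911))
```

View pics/w15.png

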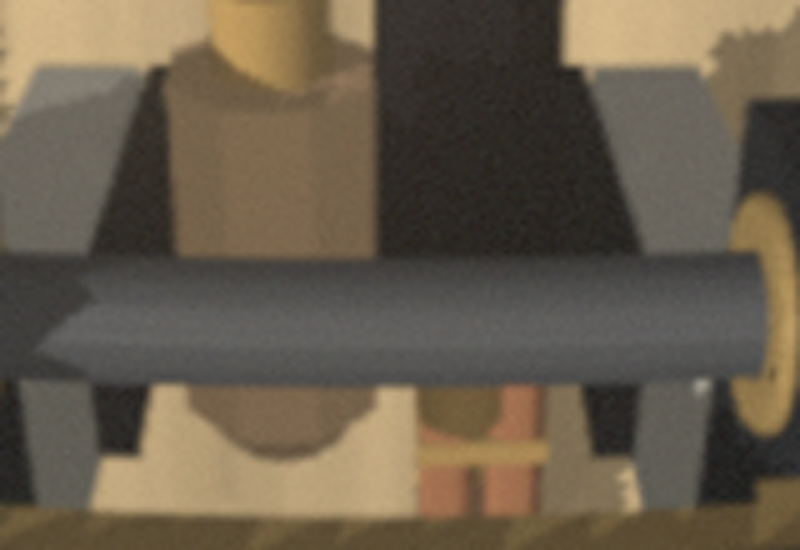

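servo_tool --pt "3.0 0.3 0.1 3.5 0" --pt "3.0 0 0 2.5 0" --pt "3.0 0 0 1.2 0" --pt "3.0 0 0 0.6 0" --pt "3.0 0 0 0 0" --pt "3.0 0 0 0 0"

```text
time_s: 25.25
tcp_pos: [0.6085, -0.1921, 0.0916]
eef_rot: [179.9, -0.1, 33.0]
contact_force: [0.0, 0.9, -1.2]
gripper_width: 0.0412
```

servo_tool --pt "5.0 0 0 0 0" --pt "5.0 0 0 0 0" --pt "5.0 0 0 -1 0" --pt "5.0 0 0 -5 0" --pt "5.0 0 0 -5 0" --pt "5.0 0 0 0 0"

```text
time_s: 26.0
tcp_pos: [0.6106, -0.1927, 0.2066]
eef_rot: [179.6, -0.4, 33.0]
contact_force: [-0.1, -0.2, -0.4]
gripper_width: 0.0502
```

```bash
python3 -c "
from h import *
for n in('top','wrist','scene'):
  im=r.capture(n);cv2.imwrite('pics/%s16.png'%n,im[:,:,::-1])
im=cv2.imread('pics/scene16.png')[:,:,::-1];crop(im,190,110,430,290,3,'pics/s16.png')
im=cv2.imread('pics/top16.png')[:,:,::-1];crop(im,230,130,330,205,7,'pics/t16.png')
"
```

```text
(no output)
```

View pics/wrist16.png

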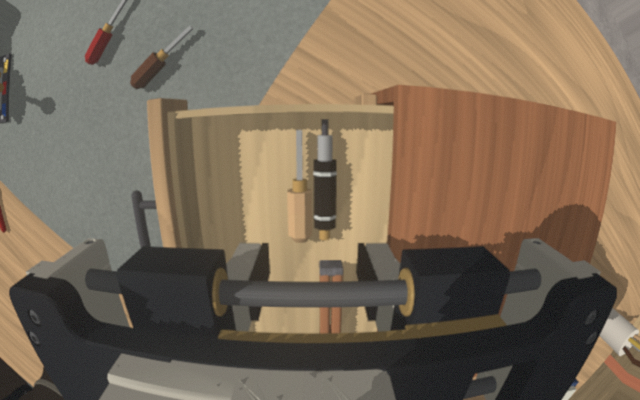

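View pics/s16.png

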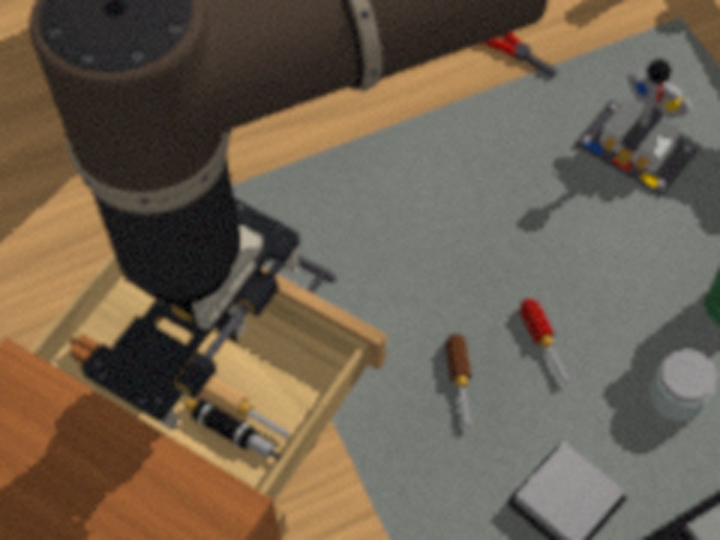

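View pics/t16.png

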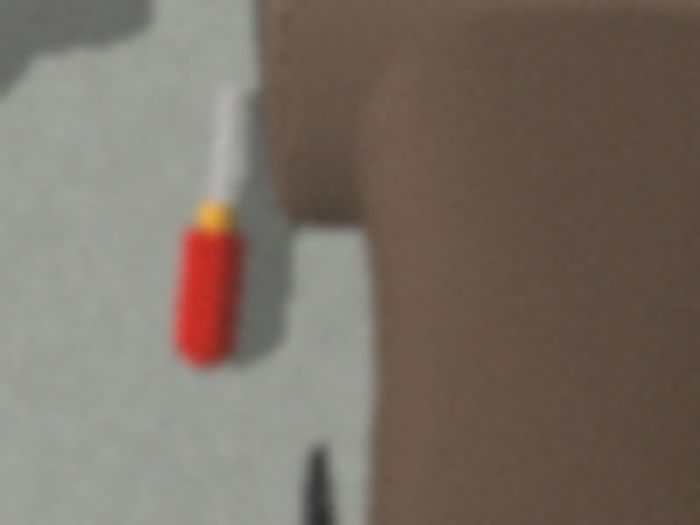

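The pair lies flat in the drawer. I'll take red next and check the bottle and drawer-corner clearances first, since the gripper body is 193 mm long.

```bash
python3 -c "
from h import *
np.set_printoptions(precision=3,suppress=True)
print('cap',pt('top',165.5,132,.15),'jar lid',pt('top',221,114,.054),'dcorner',D(-.1335,.1457,.132))
st=r.get_state();P=lambda u,v,z:pt('wrist',u,v,z,st)
def seg(n,a,b,z,k):
  A=P(*a,z);B=P(*b,z);d=B-A;L=np.linalg.norm(d);print(n,A,B,L,'org',A+d/L*k,np.degrees(np.arctan2(d[1],d[0])))
seg('red',(89,60),(127,-4),.011,.029);seg('dark',(135,84),(191,28),.011,.029)
plan([.6193,.150,.12],-4)
"
```

```text
cap [0.684 0.353 0.15 ] jar lid [0.751 0.246 0.054] dcorner [ 0.617 -0.028  0.132]
red [0.591 0.152 0.011] [0.689 0.144 0.011] 0.09797774823750152 org [0.62  0.15  0.011] -4.790541057135321
dark [0.596 0.061 0.011] [0.688 0.029 0.011] 0.09727903139007636 org [0.623 0.052 0.011] -19.396927777282777
t 26.15 tcp [ 0.608 -0.192  0.201] rot [-180.   -0.   33.] spin 37.0 then shift cm [ -1.21 -34.2    8.06] w 0.0499
```

servo_tool --pt "4.2 0 0 0 9.3" --pt "4.2 0 0 0 9.3" --pt "4.2 0 0 0 9.4" --pt "4.2 0 0 0 9.4" --pt "4.2 -0.2 -5.7 0 0" --pt "4.2 -0.2 -5.7 0 0" --pt "4.2 -0.2 -5.7 0 0" --pt "4.2 -0.2 -5.7 1 0"

```text
time_s: 27.15
tcp_pos: [0.6171, 0.0375, 0.19]
eef_rot: [180.0, 0.0, -4.4]
contact_force: [1.7, 0.1, 0.4]
gripper_width: 0.0425
```

servo_tool --pt "4.2 -0.2 -5.7 3 0" --pt "4.2 -0.2 -5.7 4 0" --pt "4.2 0 0 0 0" --pt "4.2 0 0 0 0"

```text
time_s: 27.65
tcp_pos: [0.6213, 0.1421, 0.1245]
eef_rot: [179.9, 0.1, -4.3]
contact_force: [0.5, 0.0, 0.6]
gripper_width: 0.0419
```

```bash
python3 -c "
from h import *
plan([.620,.150,.004],-4.4)
st=r.get_state()
print(proj('wrist',[.591,.152,.011],st),proj('wrist',[.689,.1445,.011],st))
im=r.capture('wrist');cv2.imwrite('pics/w17.png',im[:,:,::-1])
"
```

```text
t 27.65 tcp [0.6213 0.1421 0.1245] rot [ 1.799e+02  1.000e-01 -4.300e+00] spin 0.1 then shift cm [-0.19 -0.78 12.05] w 0.0419
(np.float64(304.4235892093411), np.float64(231.89566675960683)) (np.float64(303.7639915060218), np.float64(125.81744996837273))
```

View pics/w17.png

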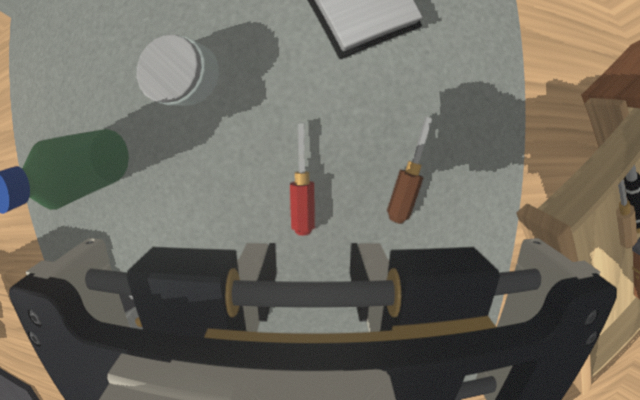

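Red runs (302,234)–(304,123), as predicted.

servo_tool --pt "4.2 -0.2 -0.7 3 0" --pt "4.2 0 0 4 0" --pt "4.2 0 0 3 0" --pt "4.2 0 0 1.4 0" --pt "4.2 0 0 0.6 0" --pt "4.2 0 0 0 0" --pt "4.2 0 0 0 0"

```text
time_s: 28.58
tcp_pos: [0.6211, 0.1497, 0.0068]
eef_rot: [-179.9, -0.1, -4.4]
contact_force: [-0.3, 0.6, -0.5]
gripper_width: 0.0422
```

servo_tool --pt "1.5 0 0 0 0" --pt "1.5 0 0 0 0" --pt "1.5 0 0 0 0" --pt "1.5 0 0 0 0" --pt "1.5 0 0 -1 0" --pt "1.5 0 0 -2 0" --pt "1.5 0 0 0 0" --squeeze 25

```text
time_s: 29.45
tcp_pos: [0.6214, 0.1499, 0.0374]
eef_rot: [-179.9, -0.1, -4.4]
contact_force: [0.9, 0.3, -0.4]
gripper_width: 0.022
```

```bash
python3 -c "
from h import *
plan(D(-.03,-.085,.089),33)
im=r.capture('wrist');cv2.imwrite('pics/w18.png',im[:,:,::-1])
"
```

```text
t 29.45 tcp [0.6214 0.1499 0.0374] rot [-1.799e+02 -1.000e-01 -4.400e+00] spin -37.4 then shift cm [-33.12  25.    -5.16] w 0.022
```

View pics/w18.png

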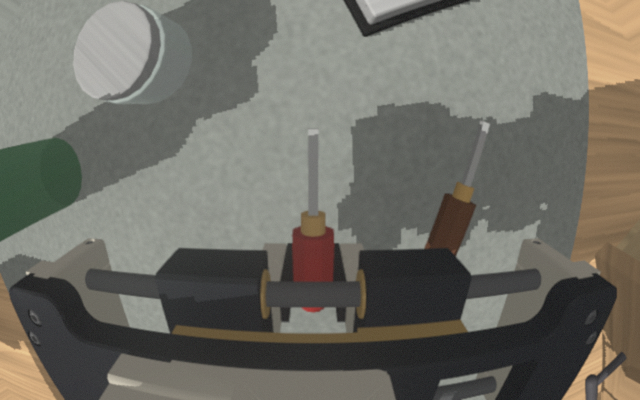

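servo_tool --pt "1.5 0 0 -5 0" --pt "1.5 0 0 -5 0" --pt "1.5 0 0 -4 0" --pt "1.5 0 0 0 -9.3" --pt "1.5 0 0 0 -9.3" --pt "1.5 0 0 0 -9.4" --pt "1.5 0 0 0 -9.4"

```text
time_s: 30.38
tcp_pos: [0.6198, 0.1492, 0.1746]
eef_rot: [-180.0, 0.1, 33.3]
contact_force: [0.0, 0.3, -0.8]
gripper_width: 0.0217
```

servo_tool --pt "1.5 -4.1 3.1 0 0" --pt "1.5 -4.1 3.1 0 0" --pt "1.5 -4.1 3.1 0 0" --pt "1.5 -4.1 3.1 0 0" --pt "1.5 -4.1 3.1 0 0" --pt "1.5 -4.1 3.1 0 0" --pt "1.5 -4.1 3.1 0 0" --pt "1.5 -4.1 3.1 0 0"

```text
time_s: 31.38
tcp_pos: [0.4792, -0.2386, 0.175]
eef_rot: [-180.0, 0.0, 33.0]
contact_force: [1.7, -0.0, -0.0]
gripper_width: 0.0219
```

servo_tool --pt "1.5 0 0 0 0" --pt "1.5 0 0 0 0"

```text
time_s: 31.62
tcp_pos: [0.4799, -0.2374, 0.175]
eef_rot: [-180.0, 0.0, 32.9]
contact_force: [0.1, 0.8, -0.7]
gripper_width: 0.0216
```

```bash
python3 -c "
from h import *
plan(D(-.03,-.085,.0905),33)
im=r.capture('wrist');cv2.imwrite('pics/w19.png',im[:,:,::-1])
"
```

```text
t 31.62 tcp [ 0.4799 -0.2374  0.175 ] rot [-180.     0.    32.9] spin -0.1 then shift cm [-0.17  0.22  8.45] w 0.0216
```

View pics/w19.png

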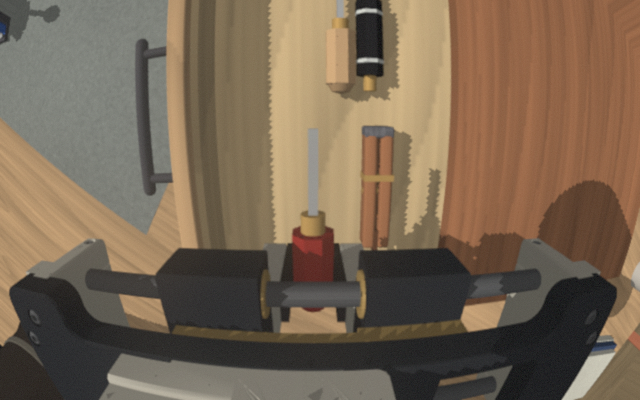

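servo_tool --pt "1.5 -0.2 0 3.5 0" --pt "1.5 0 0 3 0" --pt "1.5 0 0 1.3 0" --pt "1.5 0 0 0.6 0" --pt "1.5 0 0 0 0" --pt "1.5 0 0 0 0"

```text
time_s: 32.42
tcp_pos: [0.4794, -0.2384, 0.0925]
eef_rot: [179.9, -0.1, 33.0]
contact_force: [-0.9, -0.2, 0.5]
gripper_width: 0.0218
```

servo_tool --pt "2.8 0 0 0 0" --pt "2.8 0 0 0 0" --pt "2.8 0 0 -1 0" --pt "2.8 0 0 -5 0" --pt "2.8 0 0 -5 0" --pt "2.8 0 0 0 0"

```text
time_s: 33.17
tcp_pos: [0.4812, -0.2391, 0.2068]
eef_rot: [179.6, -0.3, 33.0]
contact_force: [-0.1, -0.1, -0.2]
gripper_width: 0.0284
```

```bash
python3 -c "
from h import *
np.set_printoptions(precision=3,suppress=True)
for n in('wrist','top'):
  im=r.capture(n);cv2.imwrite('pics/%s20.png'%n,im[:,:,::-1])
im=cv2.imread('pics/top20.png')[:,:,::-1];crop(im,230,120,430,270,4,'pics/t20.png')
plan([.620,.012,.15],71)
"
```

```text
t 33.27 tcp [ 0.479 -0.238  0.203] rot [179.9  -0.1  33. ] spin -38.0 then shift cm [28.27  5.2   5.26] w 0.0279
```

View pics/wrist20.png

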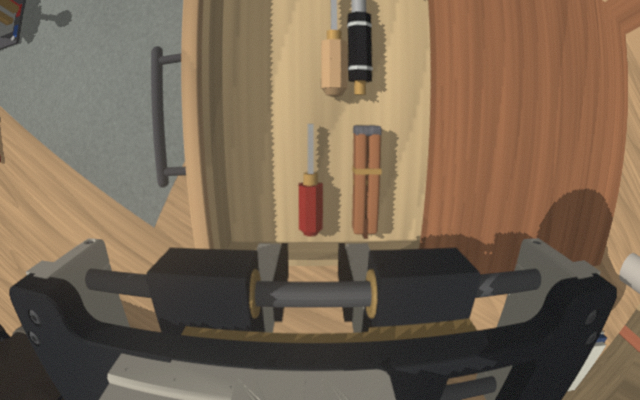

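View pics/t20.png

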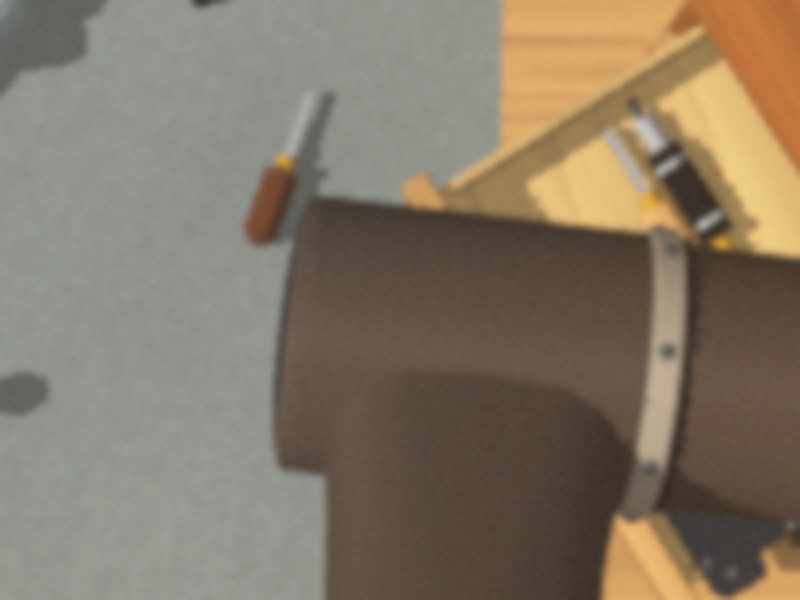

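Red lies flat in the drawer. Dark is still in place, but the gripper body would hit the drawer's front corner there. I'll nudge it about 5 cm towards +y with closed fingers first.

```bash
python3 -c "
from h import *
plan([.6137,.0265,.203],33)
"
```

```text
t 33.27 tcp [ 0.4788 -0.2383  0.2026] rot [ 1.799e+02 -1.000e-01  3.300e+01] spin -0.0 then shift cm [ 25.74 -14.87  -0.04] w 0.0279
```

servo_tool --pt "0 4.3 -2.5 0 0" --pt "0 4.3 -2.5 0 0" --pt "0 4.3 -2.5 0 0" --pt "0 4.3 -2.5 0 0" --pt "0 4.3 -2.5 0 0" --pt "0 4.2 -2.4 0 0" --pt "0 0 0 0 -9.5" --pt "0 0 0 0 -9.5"

```text
time_s: 34.28
tcp_pos: [0.6124, 0.0273, 0.1998]
eef_rot: [-179.9, 0.1, 52.4]
contact_force: [-0.5, -0.2, 0.7]
gripper_width: 0.0007
```

servo_tool --pt "0 0 0 0 -9.5" --pt "0 0 0 0 -9.5" --pt "0 0 0 4 0" --pt "0 0 0 0 0" --pt "0 0 0 0 0"

```text
time_s: 34.9
tcp_pos: [0.6133, 0.0264, 0.1619]
eef_rot: [-180.0, 0.0, 71.0]
contact_force: [0.4, -0.9, 0.6]
gripper_width: 0.0001
```

```bash
python3 -c "
from h import *
plan([.6137,.0265,.006],71)
print(r.get_state()['joints'])
im=r.capture('wrist');cv2.imwrite('pics/w21.png',im[:,:,::-1])
"
```

```text
t 34.9 tcp [0.6133 0.0264 0.1619] rot [-180.    0.   71.] spin 0.0 then shift cm [ 0.02  0.04 15.59] w 0.0001
[ 2.06953613e+01  1.76136504e+01 -1.24591986e+01  3.60236851e-02
 -5.99666893e+01  1.40295425e+02]
```

View pics/w21.png

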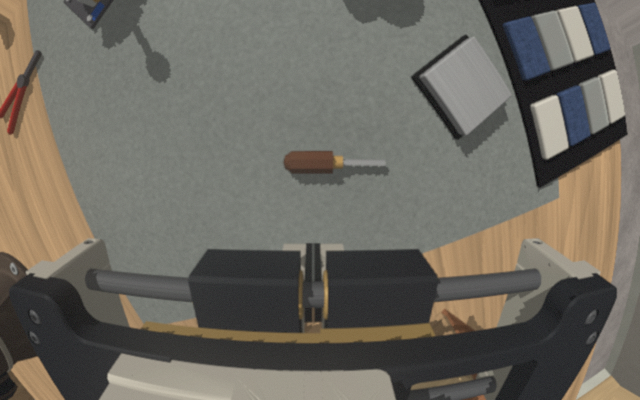

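```bash
python3 -c "
from h import *
np.set_printoptions(precision=4,suppress=True)
st=r.get_state()
print(proj('wrist',[.6228,.053,.011],st),pt('wrist',284,161,.011,st),pt('wrist',386,162,.011,st))
for c in [(-.1335,.1457,.132)]: print(proj('wrist',D(*c),st))
"
```

```text
(np.float64(313.6465828564601), np.float64(164.11285310387464)) [0.5956 0.0659 0.011 ] [0.694  0.0317 0.011 ]
(np.float64(342.43911010282244), np.float64(299.7335895434066))
```

servo_tool --pt "0 0.1 0 5 0" --pt "0 0 0 5 0" --pt "0 0 0 4 0" --pt "0 0 0 1.5 0" --pt "0 0 0 0 0" --pt "0 0 0 0 0"

```text
time_s: 35.7
tcp_pos: [0.6149, 0.028, 0.0086]
eef_rot: [179.9, -0.1, 71.0]
contact_force: [0.4, 0.2, 0.6]
gripper_width: 0.0007
```

servo_tool --pt "0 0.8 0 0 0" --pt "0 0.8 0 0 0" --pt "0 0.9 0 0 0" --pt "0 0.9 0 0 0" --pt "0 0.9 0 0 0" --pt "0 0.7 0 0 0" --pt "0 0.5 0 0 0" --pt "0 0.3 0 0 0"

```text
time_s: 36.7
tcp_pos: [0.6323, 0.0827, 0.0065]
eef_rot: [-180.0, 0.0, 71.0]
contact_force: [-0.6, -1.5, 1.0]
gripper_width: 0.0003
```

```bash
python3 -c "
from h import *
plan([.6137,.0265,.006],71)
im=r.capture('wrist');cv2.imwrite('pics/w22.png',im[:,:,::-1])
"
```

```text
t 36.7 tcp [0.6323 0.0827 0.0065] rot [-180.    0.   71.] spin 0.0 then shift cm [-5.91  0.07  0.05] w 0.0003
```

View pics/w22.png

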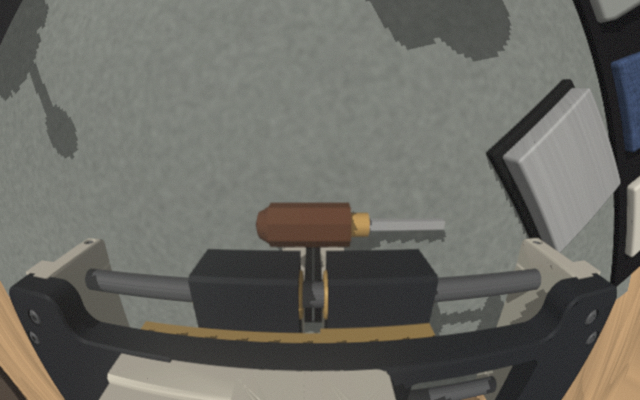

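Dark moved squarely with the fingers. I'll back off, rise, turn 90° and grasp it.

servo_tool --pt "0 -0.5 0 0 0" --pt "0 0 0 -4 0" --pt "4.2 0 0 -5 0" --pt "4.2 0 0 -4 10" --pt "4.2 0 0 0 10" --pt "4.2 0 0 0 10" --pt "4.2 0 0 0 10" --pt "4.2 0 0 0 10"

```text
time_s: 37.75
tcp_pos: [0.6303, 0.0772, 0.1366]
eef_rot: [-180.0, -0.0, 20.6]
contact_force: [0.6, -0.5, 0.2]
gripper_width: 0.0418
```

servo_tool --pt "4.2 0 0 0 10" --pt "4.2 0 0 0 10" --pt "4.2 0 0 0 10" --pt "4.2 0 0 0 10" --pt "4.2 0 0 0 0" --pt "4.2 0 0 0 0"

```text
time_s: 38.5
tcp_pos: [0.6305, 0.0774, 0.1366]
eef_rot: [-180.0, 0.0, -18.8]
contact_force: [-0.1, 0.1, 0.2]
gripper_width: 0.0417
```

```bash
python3 -c "
from h import *
plan([.639,.102,.005],-19)
st=r.get_state()
A,B=np.array([.639,.102,.011]),np.array([.9455,-.3256,0])
print(proj('wrist',A-.029*B,st),proj('wrist',A+.075*B,st))
im=r.capture('wrist');cv2.imwrite('pics/w23.png',im[:,:,::-1])
"
```

```text
t 38.5 tcp [0.6305 0.0774 0.1366] rot [-180.     0.   -18.8] spin 0.2 then shift cm [ 0.   -2.6  13.16] w 0.0417
(np.float64(285.7117212971231), np.float64(225.5264563965883)) (np.float64(283.89162677098363), np.float64(117.25430444856367))
```

View pics/w23.png

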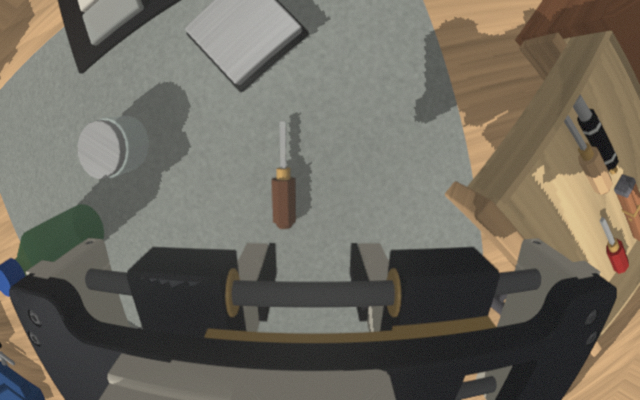

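servo_tool --pt "4.2 0 -2.6 3 0" --pt "4.2 0 0 4 0" --pt "4.2 0 0 4 0" --pt "4.2 0 0 1.5 0" --pt "4.2 0 0 0.6 0" --pt "4.2 0 0 0 0" --pt "4.2 0 0 0 0"

```text
time_s: 39.42
tcp_pos: [0.64, 0.1026, 0.0071]
eef_rot: [-179.9, -0.1, -19.0]
contact_force: [0.1, -0.1, 0.1]
gripper_width: 0.0419
```

servo_tool --pt "1.5 0 0 0 0" --pt "1.5 0 0 0 0" --pt "1.5 0 0 0 0" --pt "1.5 0 0 0 0" --pt "1.5 0 0 -1 0" --pt "1.5 0 0 -2 0" --pt "1.5 0 0 -3 0" --pt "1.5 0 0 0 0" --squeeze 25

```text
time_s: 40.42
tcp_pos: [0.6408, 0.1028, 0.0687]
eef_rot: [-179.8, -0.2, -19.0]
contact_force: [1.2, 0.5, -0.8]
gripper_width: 0.0217
```

servo_tool --pt "1.5 0 0 -5 0" --pt "1.5 0 0 -5 0" --pt "1.5 0 0 -1 -10.4" --pt "1.5 0 0 0 -10.4" --pt "1.5 0 0 0 -10.4" --pt "1.5 0 0 0 -10.4" --pt "1.5 0 0 0 -10.4" --pt "1.5 0 0 0 0"

```text
time_s: 41.42
tcp_pos: [0.6387, 0.1021, 0.1751]
eef_rot: [-180.0, 0.1, 32.9]
contact_force: [-0.0, -1.0, 0.4]
gripper_width: 0.022
```

```bash
python3 -c "
from h import *
plan(D(-.068,.04,.0905),33)
im=r.capture('wrist');cv2.imwrite('pics/w24.png',im[:,:,::-1])
"
```

```text
t 41.42 tcp [0.6387 0.1021 0.1751] rot [-1.80e+02  1.00e-01  3.29e+01] spin -0.1 then shift cm [-19.46  16.25   8.46] w 0.022
```

View pics/w24.png

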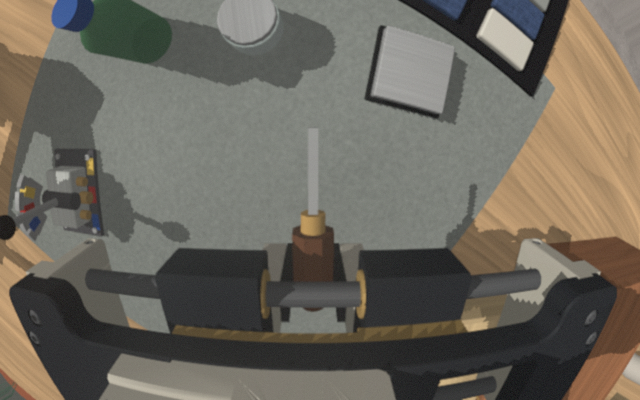

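servo_tool --pt "1.5 -3.9 3.2 0 0" --pt "1.5 -3.9 3.2 0 0" --pt "1.5 -3.9 3.2 0 0" --pt "1.5 -3.9 3.2 0 0" --pt "1.5 -3.9 3.3 0 0" --pt "1.5 0 0 0 0" --pt "1.5 0 0 0 0"

```text
time_s: 42.35
tcp_pos: [0.5632, -0.1392, 0.1756]
eef_rot: [180.0, -0.0, 32.8]
contact_force: [0.1, -0.3, -0.2]
gripper_width: 0.0217
```

```bash
python3 -c "
from h import *
plan(D(-.068,.04,.0905),33)
im=r.capture('wrist');cv2.imwrite('pics/w25.png',im[:,:,::-1])
"
```

```text
t 42.35 tcp [ 0.5632 -0.1392  0.1756] rot [180.   -0.   32.8] spin -0.2 then shift cm [0.01 0.12 8.51] w 0.0217
```

View pics/w25.png

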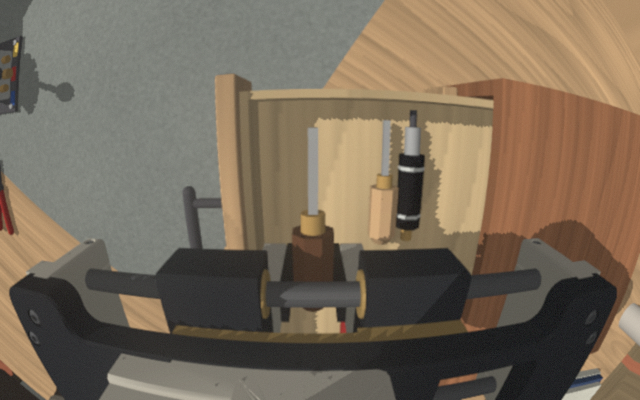

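servo_tool --pt "1.5 0 0.1 3.5 0" --pt "1.5 0 0 3 0" --pt "1.5 0 0 1.3 0" --pt "1.5 0 0 0.6 0" --pt "1.5 0 0 0 0" --pt "1.5 0 0 0 0"

```text
time_s: 43.15
tcp_pos: [0.5645, -0.1397, 0.0926]
eef_rot: [179.9, -0.1, 33.0]
contact_force: [-0.2, -0.7, -1.6]
gripper_width: 0.0217
```

servo_tool --pt "2.8 0 0 0 0" --pt "2.8 0 0 0 0" --pt "2.8 0 0 -1 0" --pt "2.8 0 0 -5 0" --pt "2.8 0 0 -5 0" --pt "2.8 0 0 0 0"

```text
time_s: 43.9
tcp_pos: [0.5664, -0.1401, 0.2071]
eef_rot: [179.7, -0.4, 33.0]
contact_force: [0.0, -0.0, -0.7]
gripper_width: 0.0279
```

```bash
python3 -c "
from h import *
for n in('wrist','scene'):
  im=r.capture(n);cv2.imwrite('pics/%s26.png'%n,im[:,:,::-1])
plan([.4756,-.0776,.16],33)
im=cv2.imread('pics/scene26.png')[:,:,::-1];crop(im,190,110,430,290,3,'pics/s26.png')
"
```

```text
t 44.0 tcp [ 0.5639 -0.1398  0.2027] rot [ 1.8e+02 -1.0e-01  3.3e+01] spin -0.0 then shift cm [ -4.02 -10.02   4.27] w 0.028
```

View pics/wrist26.png

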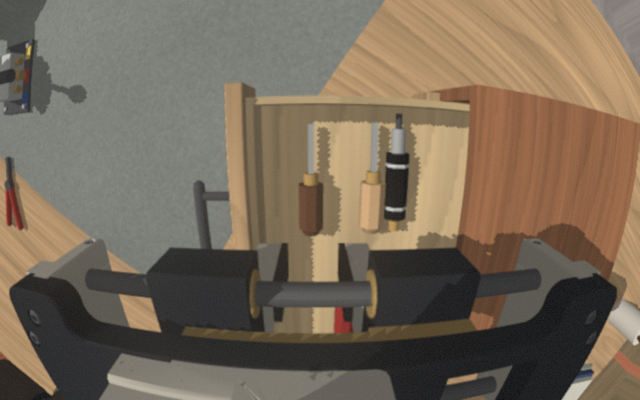

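View pics/s26.png

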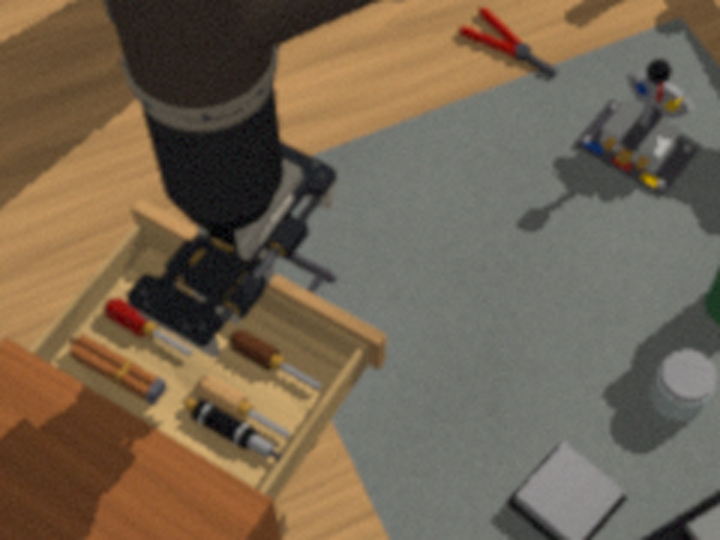

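All five tools are in the drawer. I'll go to the handle and close it.

servo_tool --pt "1.9 -1.4 -3.3 0 0" --pt "1.9 -1.3 -3.3 0 0" --pt "1.9 -1.3 -3.4 0 0" --pt "1.9 0 0 2 0" --pt "1.9 0 0 2.3 0" --pt "1.9 0 0 0 0" --pt "1.9 0 0 0 0"

```text
time_s: 44.88
tcp_pos: [0.4759, -0.0779, 0.1588]
eef_rot: [180.0, 0.0, 33.0]
contact_force: [0.9, -0.1, 0.1]
gripper_width: 0.0193
```

```bash
python3 -c "
from h import *
plan([.4756,-.0776,.0935],33)
im=r.capture('wrist');crop(im,200,150,440,330,3,'pics/w27.png')
"
```

```text
t 44.88 tcp [ 0.4759 -0.0779  0.1588] rot [180.   0.  33.] spin 0.0 then shift cm [-0.01 -0.04  6.53] w 0.0193
```

View pics/w27.png

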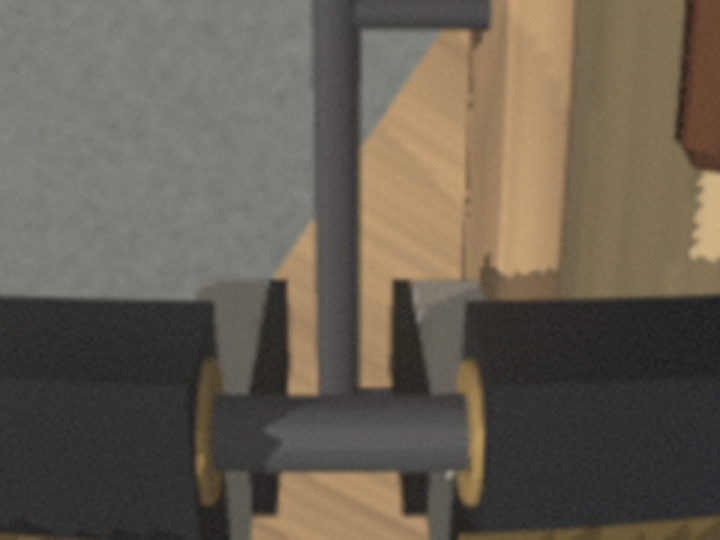

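The bar is centred at x≈336 in the crop. I'll descend, grip and push slowly.

servo_tool --pt "1.9 0 0 2.5 0" --pt "1.9 0 0 2.5 0" --pt "1.9 0 0 1.5 0" --pt "1.9 0 0 0 0" --pt "0.5 0 0 0 0" --pt "0.5 0 0 0 0" --pt "0.5 0 0 0 0" --pt "0.5 0 0 0 0" --squeeze 25

```text
time_s: 45.92
tcp_pos: [0.4766, -0.0777, 0.0945]
eef_rot: [179.9, -0.1, 33.0]
contact_force: [-0.6, 0.3, 7.0]
gripper_width: 0.0101
```

servo_tool --pt "0.5 0 0.4 0 0" --pt "0.5 0 0.8 0 0" --pt "0.5 0 1 0 0" --pt "0.5 0 1 0 0" --pt "0.5 0 1 0 0" --pt "0.5 0 1 0 0" --pt "0.5 0 1 0 0" --pt "0.5 0 1 0 0"

```text
time_s: 46.92
tcp_pos: [0.5163, -0.1382, 0.0945]
eef_rot: [179.9, -0.1, 33.0]
contact_force: [0.5, 2.5, 4.9]
gripper_width: 0.01
```

servo_tool --pt "0.5 0 1 0 0" --pt "0.5 0 1 0 0" --pt "0.5 0 1 0 0" --pt "0.5 0 1 0 0" --pt "0.5 0 1 0 0" --pt "0.5 0 1 0 0" --pt "0.5 0 1 0 0" --pt "0.5 0 1 0 0"

```text
time_s: 47.92
tcp_pos: [0.5603, -0.2053, 0.0946]
eef_rot: [179.9, -0.1, 33.0]
contact_force: [1.4, 3.8, 5.1]
gripper_width: 0.0098
```

servo_tool --pt "0.5 0 1 0 0" --pt "0.5 0 1 0 0" --pt "0.5 0 0.7 0 0" --pt "0.5 0 0 0 0" --pt "0.5 0 0 0 0"

```text
time_s: 48.55
tcp_pos: [0.575, -0.2277, 0.0945]
eef_rot: [179.9, -0.1, 33.0]
contact_force: [3.8, 3.4, 5.7]
gripper_width: 0.0098
```

```bash
python3 -c "
from h import *
plan([.4756+.184*.545,-.0776-.184*.839,.0935],33)
"
```

```text
t 48.55 tcp [ 0.575  -0.2277  0.0945] rot [ 1.799e+02 -1.000e-01  3.300e+01] spin 0.0 then shift cm [-0.16  0.41  0.1 ] w 0.0098
```

Push the rest in small steps and watch for the stop.

servo_tool --pt "0.5 0 0.2 0 0" --pt "0.5 0 0.2 0 0" --pt "0.5 0 0.1 0 0" --pt "0.5 0 0 0 0" --pt "0.5 0 0 0 0"

```text
time_s: 49.18
tcp_pos: [0.575, -0.228, 0.0944]
eef_rot: [-179.7, -0.1, 33.0]
contact_force: [-6.7, 25.0, 19.0]
gripper_width: 0.0104
```

servo_tool --pt "0.5 0 0.2 0 0" --pt "0.5 0 0.1 0 0" --pt "0.5 0 0 0 0" --pt "0.5 0 0 0 0"

```text
time_s: 49.68
tcp_pos: [0.5749, -0.2281, 0.0942]
eef_rot: [-179.5, -0.0, 33.0]
contact_force: [-12.3, 38.3, 26.0]
gripper_width: 0.0103
```

The arm has met a hard stop. I'll ease off, release and verify.

servo_tool --pt "0.5 0 -0.4 0 0" --pt "0.5 0 -0.35 0 0" --pt "0.5 0 0 0 0" --pt "1.8 0 0 0 0" --pt "1.8 0 0 0 0" --pt "1.8 0 0 -2 0" --pt "1.8 0 0 -5 0" --pt "1.8 0 0 -5 0"

```text
time_s: 50.68
tcp_pos: [0.5725, -0.2288, 0.2139]
eef_rot: [-179.9, 0.1, 33.0]
contact_force: [1.1, 0.2, -0.6]
gripper_width: 0.0179
```

servo_tool --pt "1.8 0 -5 0 0" --pt "1.8 0 -5 0 0" --pt "1.8 0 -5 0 0" --pt "1.8 0 -5 0 0" --pt "1.8 0 -5 0 0" --pt "1.8 0 0 0 0" --pt "1.8 0 0 0 0"

```text
time_s: 51.55
tcp_pos: [0.4373, -0.0189, 0.2136]
eef_rot: [180.0, 0.0, 33.0]
contact_force: [0.9, 0.4, -0.5]
gripper_width: 0.018
```

```bash
python3 -c "
from h import *
np.set_printoptions(precision=4,suppress=True)
plan([0.575,-.228,.1],33)
st=r.get_state()
for n in('wrist','scene','top'):
  im=r.capture(n);cv2.imwrite('pics/%s28.png'%n,im[:,:,::-1])
  if n=='scene': crop(im,120,130,440,330,2.5,'pics/s28.png')
  if n=='top': crop(im,130,50,590,300,1.7,'pics/t28.png')
"
```

```text
t 51.55 tcp [ 0.4373 -0.0189  0.2136] rot [180.   0.  33.] spin 0.0 then shift cm [ 0.16 25.04 11.36] w 0.018
```

View pics/wrist28.png

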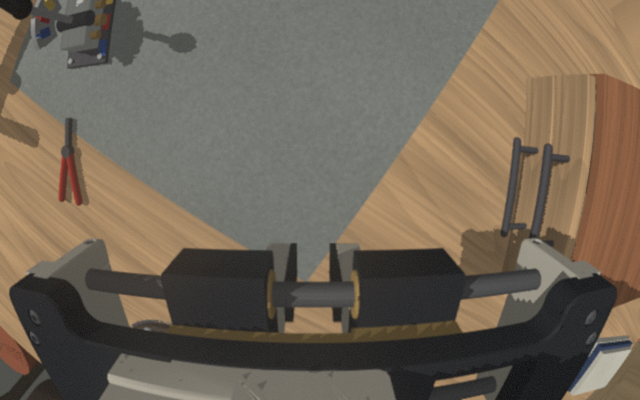

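View pics/s28.png

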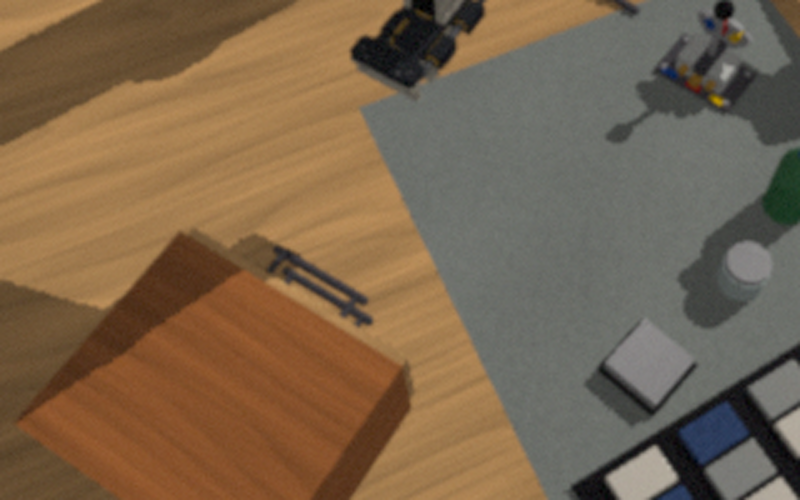

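View pics/t28.png

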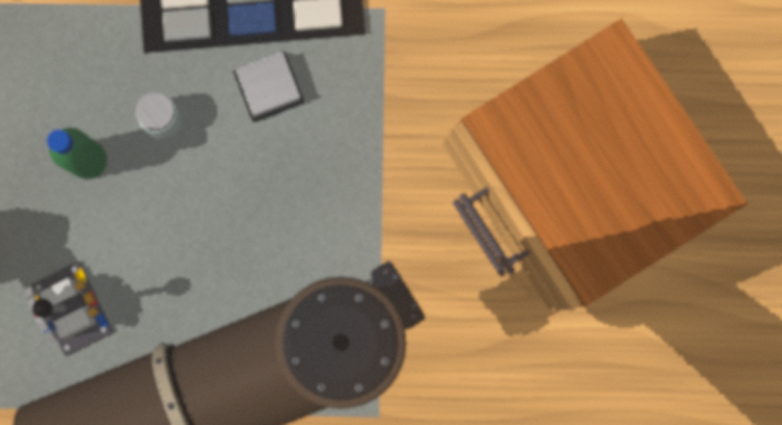

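```bash
python3 -c "
from h import *
im=cv2.imread('pics/top28.png')[:,:,::-1];crop(im,380,140,480,240,8,'pics/t29.png')
im=cv2.imread('pics/scene28.png')[:,:,::-1];crop(im,180,210,300,300,6,'pics/s29.png')
"
```

```text
(no output)
```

View pics/t29.png

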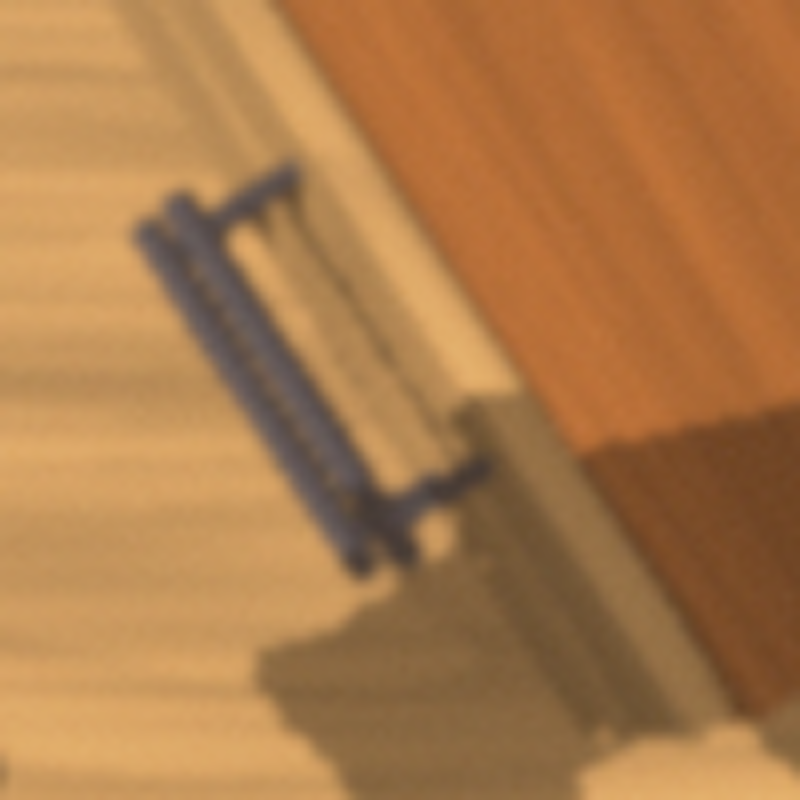

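View pics/s29.png

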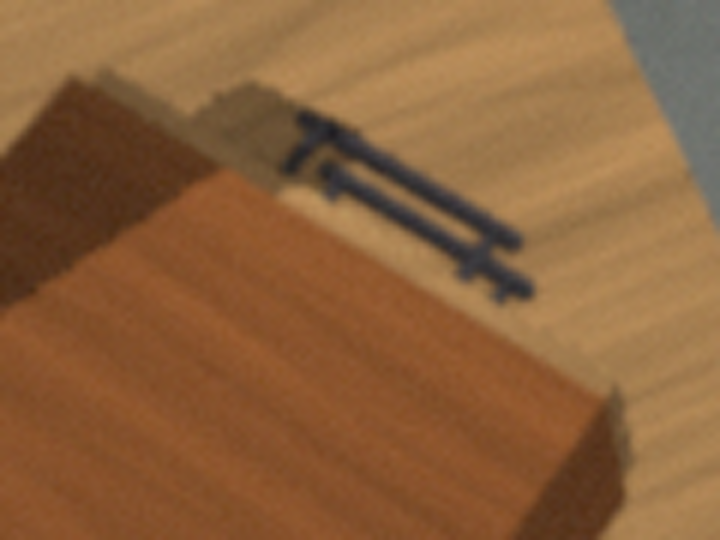

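```bash
python3 -c "
from h import *
np.set_printoptions(precision=4,suppress=True)
f=lambda u,v,k,x,y:((u+.5)/k-.5+x,(v+.5)/k-.5+y)
T=lambda u,v:f(u,v,8,380,140); S=lambda u,v:f(u,v,6,180,210)
# bar ends in top: A outer (150,230)-(360,565); B inner (180,200)-(402,553); scene: C far (302,118)-(518,243); E near (328,172)-(528,292)
for n,t,s in [('A-C',((150,230),(360,565)),((518,243),(302,118))),('A-E',((150,230),(360,565)),((528,292),(328,172))),('B-C',((180,200),(402,553)),((518,243),(302,118))),('B-E',((180,200),(402,553)),((528,292),(328,172)))]:
  for i in (0,1): p,e=two(*T(*t[i]),*S(*s[i])); print(n,p,e)
sh=np.array([.575,-.228])
for q in (T(150,230),T(360,565),T(180,200),T(402,553)):
  p=pt('top',*q,.106)[:2]; print('if z=.106',p,'xd rel',(p-sh)@XD)
# roof front edge
for q in ((280,0),(400,165+0),(735,710)): 
  p=pt('top',*T(*q),.144)[:2]; print('roof',p,(p-sh)@XD)
"
```

```text
A-C [ 0.6189 -0.1901  0.0844] 0.0019687632985229456
A-C [ 0.5183 -0.2567  0.0904] 0.012119480228590593
A-E [ 0.6255 -0.1945  0.0417] 0.002334257506040664
A-E [ 0.5229 -0.2608  0.0404] 0.0004094848271838659
B-C [ 0.6263 -0.1936  0.1032] 0.003051466001357549
B-C [ 0.5229 -0.2615  0.1028] 0.00190677880918812
B-E [ 0.6329 -0.198   0.0621] 0.007451026732534397
B-E [ 0.5278 -0.2656  0.0544] 0.010887810350690467
if z=.106 [ 0.6163 -0.1859] xd rel -0.012784122624600712
if z=.106 [ 0.5193 -0.2477] xd rel -0.013815830115905597
if z=.106 [ 0.6253 -0.1946] xd rel -0.0005799542194762896
if z=.106 [ 0.5231 -0.2599] xd rel -0.0015807749005330406
roof [ 0.6778 -0.2165] 0.04633564183285886
roof [ 0.631  -0.2507] 0.04958055913485706
roof [ 0.4787 -0.3449] 0.04559470251077365
```

```bash
python3 -c "
from h import *
im=cv2.imread('pics/top28.png')[:,:,::-1]
st=r.get_state();print(st['time_s'],st['contact_force'])
im=r.capture('scene');crop(im,370,115,450,185,8,'pics/s30.png')"
```

```text
51.7 [0.22998702 0.19356847 0.3442331 ]
```

View pics/s30.png

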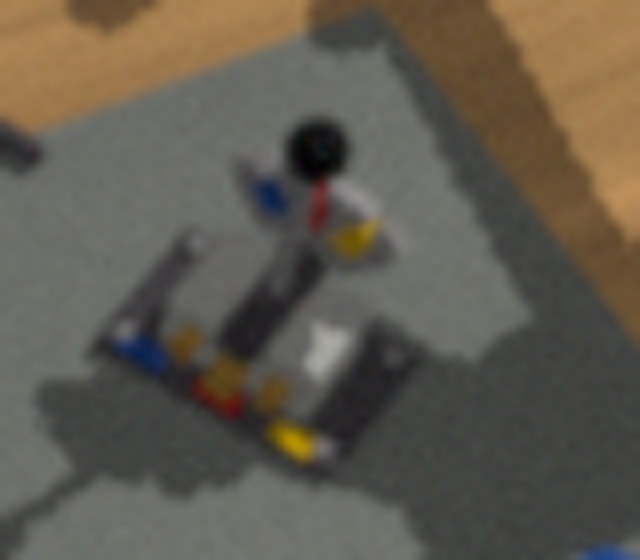

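The lever stands at the red notch, with the knob at (318,148) directly above the red mark. The drawer is flush and the arm is clear, so I'm handing in.

```bash
python3 -c "
from plant import r
print(r.close_job())"
```

```text
the job is handed in; nothing more can be done
None
```

I shut off the air, put all five tools in the upper drawer and slid the drawer shut. The job was handed in at about 52 s; no verdict was reported.

- **Lever:** I caged the knob between the open fingers and moved it to the red middle notch. The last picture shows the knob directly over the red mark.
- **Tools:** The handpiece was knocked against the light graver mid-run, so I lifted the two together. I nudged the dark graver about 5 cm before grasping it, because the gripper body would have hit the drawer corner. All five lay flat in the drawer in the last picture before closing.
- **Drawer:** I closed it at about 0.08 m/s until it stopped. I pressed about 40 N against the stop through the gripped handle before easing off, close to the 40 N limit for the arm or gripper body. The cameras put the upper handle level with the lower drawer's handle to within about 1 mm, so it is about 0 mm open.
- **Bystanders:** The bench block, bottle, jar and pliers look unmoved in the pictures. I did not measure them.

The final checks agreed with each other, and the arm was clear of everything at the end.

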